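# Put the game collection in order

### The arm

A 6-joint arm with a two-finger parallel gripper is mounted at the origin on the work surface. World frame = base frame: x ahead of the robot, y to its left, z up, the work surface at z = 0. Lengths are in m, angles in rad, forces in N, time in s.
With the tool pointing down it reaches from about 0.3 to 0.875 m from the base axis. Payload 6.4 kg.
Tool frame: the origin (TCP) lies between the finger pads; the fingertips stand 22 mm ahead of it and the grasp point (between the pads) lies 3 mm ahead of it; z points along the fingers, y is the line along which they close (so a half turn about z gives the same grasp; the last joint's range is limited). The gripper opens to 88 mm and grips with 3 to 60 N. Pads are 18 mm wide; open, the fingers measure 123 mm over their backs; the gripper's body (75 mm by 187 mm) begins 45 mm behind the grasp point.
Start: joints at [1.084, 0.181, 1.607, -0, 1.354, -0.206], TCP at [0.159, 0.552, 0.261] pointing down, gripper open.
Joint ranges: [-2.99, 2.99], [-0.89, 2.07], [0.3, 2.58], [-1.14, 4.28], [0, 2.63], [-3.12, 3.12]. Speed limits (rad/s): [2.57, 2.57, 3.01, 3.14, 3.14, 3.14].

### API

Orientations are given as a unit quaternion [x, y, z, w].
In Python, from plant import * gives the robot as it stands.
- The arm moves only by the tool apply_moves, never from a script. Its argument "deltas" is one flat list of numbers, 7 for each row, row after row: the opening, from -1 (shut) to 1 (fully open), then the shift along the tool's x, y, z in m, then the turn, a rotation vector about the tool's x, y, z in rad. In form: [fingers, tx, ty, tz, wx, wy, wz, fingers, tx, ty, tz, wx, wy, wz, ...]. A call has exactly 5 rows; each row shifts and turns the commanded pose from where the row before left it, along the tool's axes as they then stand; what a row does not reach is not made up. A row lasts 1/10 s, in which the tool goes at most 50 mm and 8.59 degrees, less where a joint would pass 70% of its speed; a pose out of reach is approached as far as the arm can. A call with a gripper value outside its range is refused whole. The fingers move at their own pace and stop on an object; "newtons" is the grip in N (left out, the last holds). Time passes only in rows, so rows that do not move let the fingers close, or fill a call up. It gives the time, the measured TCP pose, the force, the opening and the grip force at its end, in the units of the state.
- sense(): the state, without advancing time (a new reading comes with each control period).
- capture(name): name is "scene" or "top" or "wrist"; returns (picture, depth): 384x512x3 uint8, red, green, blue; 384x512 float32, m along the optical axis (not along the pixel's ray), 0 where there is no reading.
- calibration(name): a dict with "K" (3x3 intrinsics, pixels), "R" (3x3) and "t" (3): a world point X has camera coordinates R X + t. Camera axes: x right, y down, z forward; pixel columns grow to the right and rows downward; lengths in m; the calibration is good to about 2 mm. A picture is of the moment at which its call begins: read the wrist's pose just before it. calibration takes no time and is no camera call; for the wrist camera it gives the pose at the moment of the call.
- hand_in(): hands the job in; it is judged then, once.
The state is a dict: "clock": time; "qpos": joint angles; "dq": joint speeds; "joint_efforts": joint torques, N m; "eef_pos": TCP position; "tcp_rot": TCP orientation; "contact_force": force on the tool from outside, world axes, zero at the start; "moment": the same for the moment, N m; "opening": finger opening in m; "gripper_force": force on a finger pad.
Only numpy, scipy, OpenCV 4.12 (cv2) and the standard library are available. Lean on these libraries where they do the work, as an engineer would, in place of code of your own. Each camera call takes 0.05 s, during which the arm holds its last target. There are 200 camera calls.

### The job

Put the games shelf in order. Turn the box sets, which lie flat on the upper step: tip each over the drop edge so that it stands on its spine in the bay below, and only once all of them stand there together, lift them back and leave them standing on their spines on the upper step. Also take every small game case out of the slotted rack and put it in the grey tray, leaving the full-size cases standing in their slots, and do not disturb the torch, the ashtray or the coaster.

Things in the scene. Friction and masses are not known exactly. Their poses are not given: they have to be found in the camera images.
- step: Fixed pale wooden step. Origin: centre of the underside of its upper step, on the shelf. Upper step 200 (x) by 400 (y) by 48 mm high; the drop edge is its +x side (away from the robot), x = +100 mm. Beyond it, at shelf level, lies the standing bay, x = +100 to +222 mm, ended by a rail 40 mm high, 10 mm thick.
- step_edge (a point): Middle of the drop edge of the upper step, 48 mm above the shelf; axes as step (x points over the edge).
- set_1: Cardboard box set, 110 (x) by 95 (y) by 68 mm (z), 0.25 to 0.42 kg; may be absent. Starts flat on the upper step. Origin: centre of the large face that starts underneath; z towards the other large face; +x towards its spine, the 95 by 68 mm end that starts facing the drop edge (the other end shows four white case edges). Stood on its spine: 110 mm tall, x straight down.
- set_2: Cardboard box set, 110 (x) by 95 (y) by 68 mm (z), 0.25 to 0.42 kg; may be absent. Starts flat on the upper step. Origin: centre of the large face that starts underneath; z towards the other large face; +x towards its spine, the 95 by 68 mm end that starts facing the drop edge (the other end shows four white case edges). Stood on its spine: 110 mm tall, x straight down.
- set_3: Cardboard box set, 110 (x) by 95 (y) by 68 mm (z), 0.25 to 0.42 kg; may be absent. Starts flat on the upper step. Origin: centre of the large face that starts underneath; z towards the other large face; +x towards its spine, the 95 by 68 mm end that starts facing the drop edge (the other end shows four white case edges). Stood on its spine: 110 mm tall, x straight down.
- rack: Fixed black plastic rack, 110 (x) by 285 (y) mm, with five slots across it, each 19 mm wide, centred at y = -104, -52, 0, 52, 104 mm. Origin: centre of the underside. Slot floor 10 mm, slot walls' top 50 mm above the shelf; the slots are open at both x ends.
- tray: Fixed open grey tray, 160 (x) by 230 (y) by 40 mm high, walls and floor 5 mm thick, for the small cases. Origin: centre of the underside.
- full_1: Full-size game case, 100 wide (x) by 16 thick (y) by 130 mm tall (z), 0.11 kg, standing in a slot of the rack. Origin: centre of its bottom edge.
- full_2: Full-size game case, 100 wide (x) by 16 thick (y) by 130 mm tall (z), 0.11 kg, standing in a slot of the rack. Origin: centre of its bottom edge.
- small_1: Small game case, the odd size: 66 wide (x) by 16 thick (y) by 105 mm tall (z), 0.07 kg, standing in a slot of the rack; some are absent. Origin: centre of its bottom edge, z towards its top.
- small_2: Small game case, the odd size: 66 wide (x) by 16 thick (y) by 105 mm tall (z), 0.07 kg, standing in a slot of the rack; some are absent. Origin: centre of its bottom edge, z towards its top.
- small_3: Small game case, the odd size: 66 wide (x) by 16 thick (y) by 105 mm tall (z), 0.07 kg, standing in a slot of the rack; some are absent. Origin: centre of its bottom edge, z towards its top.
- torch: Bystander: chrome lighter-shaped torch lying on the shelf, 25 by 85 by 16 mm. Origin: centre of the underside.
- ashtray: Bystander: round glass ashtray with coins, 120 mm across, 35 mm high. Origin: centre of the underside.
- coaster: Bystander: round blue silicone coaster, 96 mm across, 6 mm thick. Origin: centre of the underside.

How it is judged:
On the way:
1. all the box sets present stand on their spines in the bay at the same time (angle between each of set_1, set_2, set_3's own x axis and vertical above 2.95 rad and y of set_1 in the frame of step between -0.2 and 0.2 m and x of set_1 in the frame of step between 0.095 and 0.23 m and height (world z) of each of set_1, set_2, set_3 below 0.064 m and y of set_2 in the frame of step between -0.2 and 0.2 m and x of set_2 in the frame of step between 0.095 and 0.23 m and y of set_3 in the frame of step between -0.2 and 0.2 m and x of set_3 in the frame of step between 0.095 and 0.23 m), for 0.2 s.
At the end, for the whole second after the job is handed in: Every box set present stands on its spine (within 11 degrees) on the upper step; every small case present is in the tray, standing or lying; the full-size cases still stand in their slots (moved under 25 mm, tilted under 0.2 rad); all at rest (angle between each of set_1, set_2, set_3's own x axis and vertical above 2.95 rad and y of set_1 in the frame of step between -0.2 and 0.2 m and x of set_1 in the frame of step between -0.1 and 0.1 m and height (world z) of set_1 between 0.092 and 0.115 m and linear speed of each of set_1, set_2, set_3, small_1, small_2, small_3 below 0.03 m/s and y of set_2 in the frame of step between -0.2 and 0.2 m and x of set_2 in the frame of step between -0.1 and 0.1 m and height (world z) of set_2 between 0.092 and 0.115 m and y of set_3 in the frame of step between -0.2 and 0.2 m and x of set_3 in the frame of step between -0.1 and 0.1 m and height (world z) of set_3 between 0.092 and 0.115 m and x of small_1 in the frame of tray between -0.082 and 0.082 m and y of small_1 in the frame of tray between -0.117 and 0.117 m and height (world z) of each of small_1, small_2, small_3 below 0.115 m and x of small_2 in the frame of tray between -0.082 and 0.082 m and y of small_2 in the frame of tray between -0.117 and 0.117 m and x of small_3 in the frame of tray between -0.082 and 0.082 m and y of small_3 in the frame of tray between -0.117 and 0.117 m and distance of each of full_1, full_2 from where it was at the start of the episode below 0.025 m and angle between each of full_1, full_2's own z axis and vertical below 0.2 rad); the robot touches nothing.
It fails at once if the torch is moved more than 30 mm (distance of torch from where it was at the start of the episode above 0.03 m).
It fails at once if the ashtray is moved more than 30 mm (distance of ashtray from where it was at the start of the episode above 0.03 m).
It fails at once if the coaster is moved more than 30 mm (distance of coaster from where it was at the start of the episode above 0.03 m).
Of set_1, set_2, set_3 only 2 to 3 are there at a start; the rules pass over those that are not, and their reading is None.
Of small_1, small_2, small_3 only 2 to 3 are there at a start; the rules pass over those that are not, and their reading is None.
At some moment in a run one of small_1, small_2, small_3 may be knocked a few centimetres aside while the robot is not near it.
Once in a run the grip may slacken for a moment while it holds something.
It also fails if it takes over 210 s, if anything falls off the work surface, if the arm or the gripper's body presses on something with over 40 N, if the wrist force passes 120 N, or if a joint passes its speed limit or range.

## Working session

There is one attempt and no reset: what is moved stays moved. The work goes in short steps, Python scripts to look and compute and a tool call to move; the robot and the scene stay as the last step left them, time stands still between calls to the robot, and variables do not carry over. Pictures are saved under pics/ and viewed, at most 14 in all, crops included, and the job is handed in when it is done.

Besides the shell and the picture viewer there is one more tool, called after "Emit:" as name(argument=value, ...) on one line, values as JSON. apply_moves: Moves the arm, as the interface text tells. Its arguments: {"type":"object","properties":{"deltas":{"type":"array","items":{"type":"number"}},"newtons":{"type":"number"}},"required":["deltas"]}

```bash
ls; mkdir -p pics; python3 - <<'E'
from plant import *
import cv2,numpy as np
print(sense())
for n in("scene","top"):
    p,d=capture(n);cv2.imwrite(f"pics/{n}0.png",p[:,:,::-1]);np.savez(f"pics/{n}0.npz",p=p,d=d,**calibration(n))
    c=calibration(n);print(n,c)
E
```

```text
pics
{'clock': 0.0, 'qpos': array([ 1.08372078e+00,  1.81517351e-01,  1.60797929e+00, -8.46549717e-06,
        1.35380658e+00, -2.06305371e-01]), 'dq': array([-3.61391232e-04, -5.38636272e-04, -1.18750442e-03, -1.09398551e-03,
        8.33576173e-04, -7.45328739e-05]), 'joint_efforts': array([-2.43237373e-03, -4.33865869e+01, -3.41843462e+01,  7.01351766e-02,
        3.87583114e-02, -1.58706562e-04]), 'eef_pos': array([0.15908448, 0.5520457 , 0.25983731]), 'tcp_rot': array([ 1.39923466e-01,  9.90161953e-01, -8.05800330e-04, -2.86727392e-04]), 'contact_force': array([-0.22603779,  0.42447494, -0.01644161]), 'moment': array([ 0.04410125, -0.00566588,  0.03693341]), 'gripper_force': 0.0, 'opening': 0.08835009163201205}
scene {'K': array([[398.36016513,   0.        , 252.73249239],
       [  0.        , 398.36016513, 193.6565001 ],
       [  0.        ,   0.        ,   1.        ]]), 'R': array([[ 0.44222471,  0.89678444, -0.01466197],
       [ 0.69093929, -0.35104994, -0.63195478],
       [-0.5718743 ,  0.26933549, -0.77486656]]), 't': array([-0.21022081, -0.32642944,  1.77973926])}
top {'K': array([[448.2743104 ,   0.        , 260.86282102],
       [  0.        , 448.2743104 , 193.58058832],
       [  0.        ,   0.        ,   1.        ]]), 'R': array([[ 0.06616876, -0.99779445, -0.00528547],
       [-0.9743323 , -0.06346877, -0.21598212],
       [ 0.2151703 ,  0.01944107, -0.97638301]]), 't': array([-0.03497647,  0.49627377,  1.28099907])}
```

View pics/scene0.png

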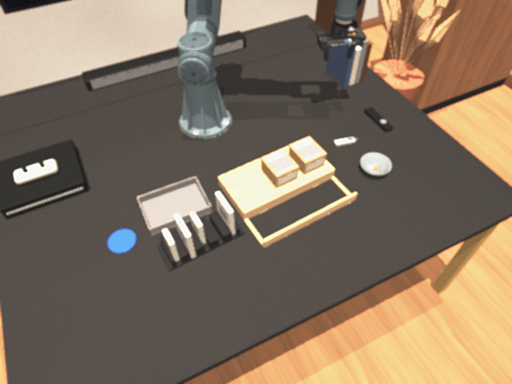

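View pics/top0.png

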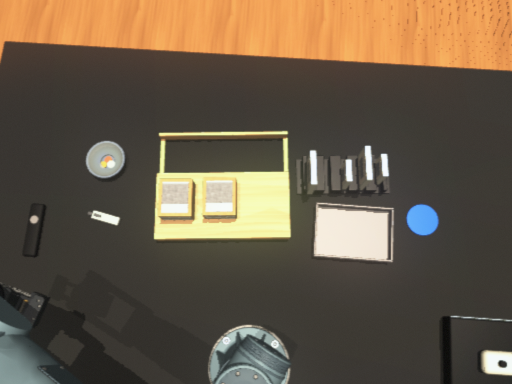

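The pictures show two box sets on the step (top px 176,198 and 220,198). The rack holds four cases (top px ~313, 350, 368, 385). The tray is at (354,232), the coaster at (422,220), the torch at (104,217) and the ashtray at (105,160).

```bash
cat > h.py <<'E'
from plant import *
import cv2,numpy as np
from scipy.spatial.transform import Rotation as Ro
def cloud(n,save=None):
    c=calibration(n);p,d=capture(n)
    if save: cv2.imwrite(save,p[:,:,::-1])
    v,u=np.mgrid[:384,:512]
    X=np.stack([(u-c['K'][0,2])/c['K'][0,0]*d,(v-c['K'][1,2])/c['K'][1,1]*d,d],-1)
    W=(X-c['t'])@c['R'];W[d<=0]=np.nan
    return p,W
def rect(P):
    r=cv2.minAreaRect((P[:,:2]*1000).astype(np.float32));return [np.round(x,1) for x in r]
def comps(W,zlo,zhi,box,amin=8):
    x0,x1,y0,y1=box
    m=(W[...,2]>zlo)&(W[...,2]<zhi)&(W[...,0]>x0)&(W[...,0]<x1)&(W[...,1]>y0)&(W[...,1]<y1)
    n,L,S,C=cv2.connectedComponentsWithStats(m.astype(np.uint8))
    for i in range(1,n):
        if S[i,4]>=amin:
            P=W[L==i];print(f"[{zlo},{zhi}] n{S[i,4]} px{C[i].round()} mean{P.mean(0).round(4)} min{P.min(0).round(3)} max{P.max(0).round(3)} rect{rect(P)}")
E
python3 - <<'E'
from h import *
for n in("top","scene"):
    p,W=cloud(n); print(n)
    B=(.2,.9,-.6,.5)
    comps(W,.042,.054,(.2,.9,-.15,.4),60)
    comps(W,.100,.125,(.2,.9,-.15,.4),60)
    comps(W,.03,.045,(.5,.8,-.15,.4),60)
    comps(W,.03,.047,(.2,.9,-.6,-.1),30)
    comps(W,.06,.15,(.2,.9,-.6,-.1),6)
    comps(W,.105,.128,(.2,.9,-.6,-.1),6)
    comps(W,.130,.15,(.2,.9,-.6,-.1),6)
    if n=="top": cv2.imwrite("pics/rk.png",cv2.resize(p[130:270,280:440,::-1],None,fx=4,fy=4))
    if n=="scene": cv2.imwrite("pics/rks.png",cv2.resize(p[130:280,90:360,::-1],None,fx=2.9,fy=2.9))
E
```

```text
top
[0.042,0.054] n148 px[304. 173.] mean[ 0.5694 -0.1295  0.0488] min[ 0.518 -0.139  0.042] max[ 0.624 -0.12   0.054] rect[array([ 571.2, -129.9]), array([106.7,  13.9]), np.float64(4.8)]
[0.042,0.054] n5760 px[234. 208.] mean[0.4492 0.0745 0.0476] min[ 0.345 -0.093  0.042] max[0.571 0.319 0.054] rect[array([458.9, 112.4]), array([201.3, 400.3]), np.float64(4.4)]
[0.1,0.125] n1305 px[219. 196.] mean[0.4688 0.1153 0.1159] min[0.412 0.065 0.105] max[0.529 0.166 0.125] rect[array([470.6, 116.3]), array([111.8,  94.8]), np.float64(4.5)]
[0.1,0.125] n1295 px[175. 198.] mean[0.4565 0.2395 0.1156] min[0.401 0.19  0.1  ] max[0.515 0.291 0.124] rect[array([457.8, 240.8]), array([109.2,  96.1]), np.float64(3.6)]
[0.03,0.045] n483 px[223. 134.] mean[0.6839 0.1273 0.0383] min[ 0.664 -0.067  0.03 ] max[0.705 0.327 0.045] rect[array([684.6, 130.2]), array([ 14.1, 395.9]), np.float64(4.5)]
[0.03,0.047] n47 px[336. 188.] mean[ 0.5335 -0.228   0.0409] min[ 0.523 -0.268  0.031] max[ 0.555 -0.207  0.047] rect[array([ 531.9, -233.7]), array([63.2, 29.2]), np.float64(73.8)]
[0.03,0.047] n34 px[380. 184.
[... 5811 characters left out ...]
 mean[ 0.6094 -0.3059  0.116 ] min[ 0.541 -0.314  0.105] max[ 0.639 -0.292  0.128] rect[array([ 591.1, -310. ]), array([98.8, 14.8]), np.float64(13.1)]
[0.105,0.128] n101 px[168. 237.] mean[ 0.5942 -0.3549  0.1154] min[ 0.557 -0.364  0.105] max[ 0.626 -0.345  0.121] rect[array([ 591.6, -355. ]), array([68.7, 16.1]), np.float64(4.9)]
[0.13,0.15] n147 px[224. 203.] mean[ 0.5671 -0.1495  0.1398] min[ 0.514 -0.161  0.131] max[ 0.616 -0.138  0.147] rect[array([ 565.5, -148.9]), array([101.5,  17.8]), np.float64(4.2)]
[0.13,0.15] n153 px[182. 226.] mean[ 0.5919 -0.3033  0.1404] min[ 0.537 -0.314  0.13 ] max[ 0.638 -0.292  0.147] rect[array([ 587.5, -303.1]), array([100.8,  16.5]), np.float64(4.5)]
```

View pics/rks.png

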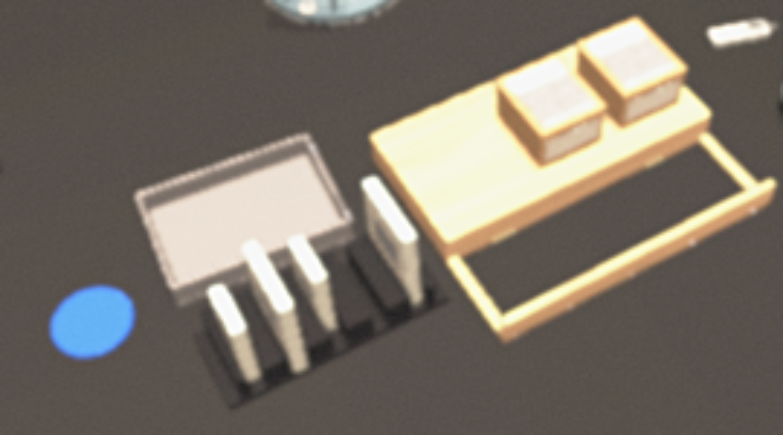

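Only two sets and two small cases are present. The step is at about (0.4575, 0.111), yaw 4.5°. The set centres are at (0.470, 0.1145) and (0.458, 0.2385), with their tops at 0.116 as they must be. The small cases are at (0.5695, -0.2505) and (0.592, -0.353), tops about 0.115, and the full ones have tops at 0.14.

The gripper body is 187 mm wide, so I'll first spread the sets apart by pushing set A sideways from the gap. After that I'll push each one over the edge with a tilted tool.

```bash
cat >> h.py <<'E'
S0=np.array([.4575,.111,0]); SY=np.deg2rad(4.5)
def sw(x,y,z): # step frame -> world (z world)
    return S0+Ro.from_euler('z',SY).apply([x,y,0])+[0,0,z]
def down(yaw_deg,tilt=0): # yaw = world angle of tool y ; tilt about tool y
    a=np.deg2rad(yaw_deg);y=[np.cos(a),np.sin(a),0];z=[0,0,-1];x=np.cross(y,z)
    return Ro.from_matrix(np.stack([x,y,z],1))*Ro.from_euler('y',tilt,degrees=True)
def plan(wps,step=.045,ang=8.0,start=None):
    """wps: (pos,rot,fingers,maxstep|None). prints rows"""
    s=sense(); p,R=(s['eef_pos'],Ro.from_quat(s['tcp_rot'])) if start is None else start
    print('t',round(s['clock'],2),'at',p.round(4),'open',round(s['opening'],4)); rows=[]
    for q,T,f,*st in wps:
        q=np.array(q);st=st[0] if st else step
        n=max(1,int(np.ceil(np.linalg.norm(q-p)/st-.05)),int(np.ceil(np.degrees((R.inv()*T).magnitude())/ang-.05)))
        for k in range(n):
            d=np.round(R.inv().apply((q-p)/(n-k)),3)
            w=np.round((R.inv()*T).as_rotvec()/(n-k),3)
            rows.append([f,*d,*w]);p=p+R.apply(d);R=R*Ro.from_rotvec(w)
    while len(rows)%5: rows.append([rows[-1][0]]+[0]*6)
    for i in range(0,len(rows),5): print('[',',  '.join(','.join(f'{x:g}' for x in r) for r in rows[i:i+5]),']')
E
python3 - <<'E'
from h import *
R=down(4.5); g=np.array([.464,.1765,0])
plan([(g+[0,0,.26],R,-1),(g+[0,0,.15],R,-1),(g+[0,0,.088],R,-1,.03)])
E
```

```text
t 0.2 at [0.1592 0.5522 0.2601] open 0.0882
[ -1,-0.036,-0.025,0,-0,0,0.11,  -1,-0.039,-0.021,0,-0,0,0.11,  -1,-0.041,-0.017,0,-0,0,0.11,  -1,-0.042,-0.012,0,-0,0,0.11,  -1,-0.043,-0.007,0,-0,0,0.11 ]
[ -1,-0.044,-0.003,0,-0,0,0.11,  -1,-0.044,0.002,0,-0,0,0.11,  -1,-0.043,0.007,0,-0,0,0.11,  -1,-0.042,0.012,0,-0,0,0.11,  -1,-0.041,0.017,0,-0,0,0.111 ]
[ -1,-0.039,0.021,0,-0.001,0.001,0.11,  -1,-0,-0,0.037,0,-0,0,  -1,-0,-0,0.037,0,-0,0,  -1,-0,-0,0.036,0,-0,0,  -1,-0,-0,0.021,0,-0,0 ]
[ -1,-0,-0,0.021,0,-0,0,  -1,-0,-0,0.02,0,-0,0,  -1,0,0,0,0,0,0,  -1,0,0,0,0,0,0,  -1,0,0,0,0,0,0 ]
```

Emit:
apply_moves(deltas=[-1,-0.036,-0.025,0,0,0,0.11,-1,-0.039,-0.021,0,0,0,0.11,-1,-0.041,-0.017,0,0,0,0.11,-1,-0.042,-0.012,0,0,0,0.11,-1,-0.043,-0.007,0,0,0,0.11])

```text
clock: 0.7
eef_pos: [0.2987, 0.3806, 0.2607]
tcp_rot: [0.405, 0.914, 0.0, 0.0]
contact_force: [-0.2, 0.4, -0.2]
opening: 0.0503
gripper_force: 0.0
```

Emit:
apply_moves(deltas=[-1,-0.044,-0.003,0,0,0,0.11,-1,-0.044,0.002,0,0,0,0.11,-1,-0.043,0.007,0,0,0,0.11,-1,-0.042,0.012,0,0,0,0.11,-1,-0.041,0.017,0,0,0,0.111])

```text
clock: 1.2
eef_pos: [0.4374, 0.2099, 0.2608]
tcp_rot: [0.639, 0.769, 0.0, 0.0]
contact_force: [0.5, 0.8, 0.2]
opening: 0.0102
gripper_force: 0.0
```

Emit:
apply_moves(deltas=[-1,-0.039,0.021,0,0,0,0.11,-1,0,0,0,0,0,0,-1,0,0,0,0,0,0,-1,0,0,0,0,0,0,-1,0,0,0,0,0,0])

```text
clock: 1.7
eef_pos: [0.4637, 0.1782, 0.2606]
tcp_rot: [0.678, 0.735, -0.0, -0.0]
contact_force: [-0.4, 0.7, 0.1]
opening: 0.0007
gripper_force: 0.0
```

```bash
python3 - <<'E'
from h import *
print(sense()['qpos'].round(3))
for n in("wrist","scene","top"):
    p,W=cloud(n,"pics/w1.png" if n=="wrist" else None);comps(W,.108,.125,(.38,.6,-.05,.4),60)
R=down(4.5); g=np.array([.464,.1765,0])
plan([(g+[0,0,.15],R,-1),(g+[0,0,.088],R,-1,.03)])
E
```

```text
[0.127 0.004 1.799 0.    1.339 0.046]
[0.108,0.125] n14390 px[253. 109.] mean[0.4575 0.2437 0.1158] min[0.4   0.191 0.112] max[0.515 0.292 0.119] rect[array([457.7, 240.9]), array([110.3,  95.4]), np.float64(3.8)]
[0.108,0.125] n5166 px[254. 221.] mean[0.4674 0.1416 0.1155] min[0.412 0.1   0.108] max[0.525 0.167 0.118] rect[array([468. , 133.9]), array([109.9,  60.6]), np.float64(4.3)]
[0.108,0.125] n577 px[307. 150.] mean[0.4605 0.2343 0.1172] min[0.396 0.185 0.108] max[0.515 0.285 0.123] rect[array([456.4, 236.9]), array([115.1,  97.9]), np.float64(3.5)]
[0.108,0.125] n621 px[279. 163.] mean[0.4723 0.1098 0.1171] min[0.41  0.06  0.108] max[0.527 0.163 0.124] rect[array([468.6, 112.7]), array([113.3,  99. ]), np.float64(4.2)]
[0.108,0.125] n1291 px[219. 196.] mean[0.4691 0.1156 0.1159] min[0.412 0.065 0.108] max[0.528 0.166 0.124] rect[array([470.5, 116.3]), array([111.9,  94.9]), np.float64(4.4)]
[0.108,0.125] n274 px[163. 196.] mean[0.4601 0.2721 0.116 ] min[0.426 0.249 0.109] max[0.509 0.29  0.124] rect[array([468.4, 270.2]), array([83.6, 38.7]), np.float64(6.1)]
t 1.85 at [0.464  0.1781 0.2608] open 0.0004
[ -1,-0.001,-0,0.037,0,-0,0.001,  -1,-0,-0,0.037,0,-0,0.001,  -1,-0.001,-0,0.037,0,-0,0.001,  -1,0,-0,0.021,0,-0,-0,  -1,0,-0,0.02,0,-0,-0 ]
[ -1,0,-0,0.021,0,-0,-0,  -1,0,0,0,0,0,0,  -1,0,0,0,0,0,0,  -1,0,0,0,0,0,0,  -1,0,0,0,0,0,0 ]
```

Emit:
apply_moves(deltas=[-1,0,0,0.037,0,0,0,-1,0,0,0.037,0,0,0,-1,0,0,0.037,0,0,0,-1,0,0,0.03,0,0,0,-1,0,0,0.03,0,0,0])

```text
clock: 2.35
eef_pos: [0.4641, 0.1777, 0.0885]
tcp_rot: [0.678, 0.735, 0.0, 0.0]
contact_force: [0.5, 0.6, -0.1]
opening: 0.0007
gripper_force: 0.0
```

Emit:
apply_moves(deltas=[-1,-0.01,0,0,0,0,0,-1,-0.013,0,0,0,0,0,-1,-0.015,0,0,0,0,0,-1,-0.015,0,0,0,0,0,-1,-0.014,0,0,0,0,0])

```text
clock: 2.85
eef_pos: [0.4714, 0.1091, 0.092]
tcp_rot: [0.679, 0.734, 0.001, 0.001]
contact_force: [-0.5, 3.6, 1.5]
opening: 0.0007
gripper_force: 1.8
```

Emit:
apply_moves(deltas=[-1,0.012,0,0,0,0,0,-1,0,0,-0.04,0,0,0,-1,0,0,-0.045,0,0,0,-1,0,0,-0.045,0,0,0,-1,0,0,-0.045,0,0,0])

```text
clock: 3.35
eef_pos: [0.4687, 0.1227, 0.2677]
tcp_rot: [0.679, 0.735, 0.001, 0.001]
contact_force: [1.7, 0.3, 0.2]
opening: 0.0006
gripper_force: 0.0
```

```bash
sed -i 's/S0=.*; SY/S0=np.array([.4585,.1125,0]); SY/' h.py; python3 - <<'E'
from h import *
for n in("wrist","top"):
    p,W=cloud(n);comps(W,.108,.125,(.38,.6,-.1,.4),60)
R=down(94.5); T=down(94.5,-40)
import json
q=sw(-95,127,0) if 0 else sw(-.085,.12,0)
plan([(q+[0,0,.26],R,-1),(q+[0,0,.20],T,-1)])
E
```

```text
[0.108,0.125] n13586 px[251.  51.] mean[0.4584 0.2351 0.1158] min[0.401 0.191 0.112] max[0.515 0.277 0.119] rect[array([458.4, 233.5]), array([110.3,  80. ]), np.float64(3.8)]
[0.108,0.125] n4023 px[260. 225.] mean[0.4784 0.0786 0.1155] min[0.421 0.04  0.108] max[0.534 0.101 0.119] rect[array([477.3,  71. ]), array([110.1,  53.7]), np.float64(4.2)]
[0.108,0.125] n1250 px[242. 194.] mean[0.4782 0.0494 0.1158] min[ 0.422 -0.002  0.108] max[0.538 0.1   0.125] rect[array([479.8,  49.2]), array([110.8,  93.1]), np.float64(4.9)]
[0.108,0.125] n696 px[178. 194.] mean[0.4676 0.2308 0.116 ] min[0.427 0.192 0.109] max[0.513 0.267 0.124] rect[array([469.9, 229.8]), array([85.4, 74.6]), np.float64(0.3)]
t 3.45 at [0.4726 0.1229 0.2729] open 0.0008
[ -1,0.009,-0.008,0.001,0.001,0.001,-0.131,  -1,0.01,-0.007,0.001,0.001,0.001,-0.131,  -1,0.011,-0.006,0.001,0.001,0.001,-0.131,  -1,0.012,-0.004,0.001,0.001,0.001,-0.131,  -1,0.012,-0.003,0.001,0.001,0.001,-0.131 ]
[ -1,0.012,-0.001,0.001,0.001,0.001,-0.131,  -1,0.013,0.001,0.001,0.001,0.001,-0.131,  -1,0.012,0.002,0.001,0.001,0.001,-0.131,  -1,0.012,0.004,0.001,0.001,0.001,-0.13,  -1,0.011,0.006,0.001,0.001,0.001,-0.131 ]
[ -1,0.011,0.007,0.001,0,0.001,-0.13,  -1,0.009,0.008,0.001,0.001,0,-0.131,  -1,0,-0,0.012,-0,-0.14,0,  -1,0.002,-0,0.012,-0,-0.14,0,  -1,0.003,-0,0.012,0,-0.139,0 ]
[ -1,0.005,-0,0.011,0,-0.14,0,  -1,0.006,-0,0.01,0,-0.139,0,  -1,0,0,0,0,0,0,  -1,0,0,0,0,0,0,  -1,0,0,0,0,0,0 ]
```

Emit:
apply_moves(deltas=[0,0.009,-0.008,0.001,0,0,-0.131,0,0.01,-0.007,0.001,0,0,-0.131,0,0.011,-0.006,0.001,0,0,-0.131,0,0.012,-0.004,0.001,0,0,-0.131,0,0.012,-0.003,0.001,0,0,-0.131])

```text
clock: 3.95
eef_pos: [0.4231, 0.165, 0.2599]
tcp_rot: [0.404, 0.915, 0.0, 0.0]
contact_force: [1.5, -0.0, -0.3]
opening: 0.0383
gripper_force: 0.0
```

Emit:
apply_moves(deltas=[0,0.012,-0.001,0.001,0,0,-0.131,0,0.013,0.001,0.001,0,0,-0.131,0,0.012,0.002,0.001,0,0,-0.131,0,0.012,0.004,0.001,0,0,-0.131,0,0.011,0.006,0.001,0,0,-0.131])

```text
clock: 4.45
eef_pos: [0.3783, 0.2084, 0.2549]
tcp_rot: [0.088, 0.996, 0.0, 0.0]
contact_force: [-0.1, 0.5, 0.1]
opening: 0.0442
gripper_force: 0.0
```

Emit:
apply_moves(deltas=[0,0.011,0.007,0.001,0,0,-0.131,0,0.009,0.008,0.001,0,0,-0.131,0,0,0,0.012,0,-0.14,0,0,0.002,0,0.012,0,-0.14,0,0,0.003,0,0.012,0,-0.14,0])

```text
clock: 4.95
eef_pos: [0.3611, 0.2258, 0.2168]
tcp_rot: [-0.039, 0.976, 0.009, 0.212]
contact_force: [-0.1, -0.8, -0.8]
opening: 0.0446
gripper_force: 0.0
```

Emit:
apply_moves(deltas=[0,0.005,0,0.011,0,-0.14,0,0,0.006,0,0.01,0,-0.14,0,0,0,0,0,0,0,0,0,0,0,0,0,0,0,0,0,0,0,0,0,0])

```text
clock: 5.45
eef_pos: [0.3629, 0.2256, 0.1951]
tcp_rot: [-0.037, 0.939, 0.014, 0.341]
contact_force: [-0.3, 0.2, 0.5]
opening: 0.044
gripper_force: 0.0
```

```bash
python3 - <<'E'
from h import *
s=sense();print(s['qpos'].round(3),Ro.from_quat(s['tcp_rot']).as_matrix().round(3))
T=down(94.5,-40)
t=lambda x:sw(x,.128,.077)
plan([(t(-.085)+[0,0,.04],T,0),(t(-.085),T,0,.03),(t(-.03),T,0,.012),(t(.02),T,0,.009),(t(.078),T,0,.006)])
E
```

```text
[ 0.429 -0.424  2.433 -0.464  0.513 -0.886] [[-0.765 -0.079  0.64 ]
 [-0.06   0.997  0.051]
 [-0.642  0.    -0.767]]
t 5.45 at [0.3629 0.2256 0.1951] open 0.044
[ 0,0.025,0.004,0.03,0,-0.001,-0,  0,0.024,0.004,0.031,0,-0.001,-0,  0,0.013,-0,0.015,0,0,-0,  0,0.013,-0,0.015,0,0,-0,  0,-0.008,-0,0.007,0,0,-0 ]
[ 0,-0.009,-0,0.007,0,0,-0,  0,-0.008,-0,0.007,0,0,-0,  0,-0.009,-0,0.007,0,0,-0,  0,-0.008,-0,0.008,0,0,-0,  0,-0.006,-0,0.005,0,0,-0 ]
[ 0,-0.007,-0,0.005,0,0,-0,  0,-0.006,-0,0.005,0,0,-0,  0,-0.007,-0,0.006,0,0,-0,  0,-0.006,-0,0.005,0,0,-0,  0,-0.007,-0,0.006,0,0,-0 ]
[ 0,-0.004,-0,0.004,0,0,-0,  0,-0.004,-0,0.004,0,0,-0,  0,-0.005,-0,0.004,0,0,-0,  0,-0.004,-0,0.004,0,0,-0,  0,-0.005,-0,0.004,0,0,-0 ]
[ 0,-0.004,-0,0.003,0,0,-0,  0,-0.005,-0,0.004,0,0,-0,  0,-0.004,-0,0.003,0,0,-0,  0,-0.005,-0,0.004,0,0,-0,  0,-0.004,-0,0.003,0,0,-0 ]
```

Emit:
apply_moves(deltas=[0,0.025,0.003,0.03,0,0,0,0,0.024,0.003,0.031,0,0,0,0,0.013,0,0.015,0,0,0,0,0.013,0,0.015,0,0,0,0,0,0,0,0,0,0])

```text
clock: 5.95
eef_pos: [0.3643, 0.226, 0.0961]
tcp_rot: [-0.034, 0.941, 0.01, 0.338]
contact_force: [-0.1, -0.7, -0.3]
opening: 0.0443
gripper_force: 0.0
```

```bash
python3 - <<'E'
from h import *
s=sense();print(s['qpos'].round(3),s['eef_pos'])
E
```

```text
[ 0.435 -0.093  2.469 -1.133  0.257 -0.166] [0.36430954 0.22596649 0.09609188]
```

```bash
python3 - <<'E'
from h import *
T=down(94.5,-25)
t=lambda x:sw(x,.128,.080)
plan([(t(-.085)+[0,0,.03],T,0),(t(-.085),T,0,.03),(t(-.05),T,0,.02),(t(-.02),T,0,.012)])
E
```

```text
t 5.95 at [0.3643 0.226  0.0961] open 0.0443
[ 0,-0.004,0.004,-0.005,-0.004,0.126,-0.002,  0,-0.004,0.003,-0.006,-0.004,0.127,-0.002,  0,0.013,0,0.027,0,-0,-0,  0,-0.016,0,0.007,0,-0,-0,  0,-0.016,0,0.008,0,-0,-0 ]
[ 0,-0.009,0,0.004,0,-0,-0,  0,-0.009,0,0.004,0,-0,-0,  0,-0.009,0,0.004,0,-0,-0,  0,0,0,0,0,0,0,  0,0,0,0,0,0,0 ]
```

Emit:
apply_moves(deltas=[0,-0.004,0.003,-0.005,0,0.126,0,0,-0.004,0.002,-0.006,0,0.127,0,0,0,0,0,0,0,0,0,0.006,0,0.013,0,0,0,0,0.006,0,0.013,0,0,0])

```text
clock: 6.45
eef_pos: [0.3748, 0.2192, 0.0766]
tcp_rot: [-0.028, 0.953, -0.006, 0.301]
contact_force: [-0.0, -0.4, 0.2]
opening: 0.044
gripper_force: 0.0
```

```bash
python3 - <<'E'
from h import *
s=sense();print(s['qpos'].round(3),s['eef_pos'],Ro.from_quat(s['tcp_rot']).as_matrix()[:,2])
T=down(94.5,-25)
t=lambda x:sw(x,.128,.080)
plan([(t(-.05),T,0,.015),(t(-.02),T,0,.012),(t(.0),T,0,.012)])
E
```

```text
[ 0.405 -0.013  2.416 -0.942  0.277 -0.367] [0.37475009 0.21916979 0.07659404] [ 0.57345536  0.0049968  -0.81922157]
t 6.45 at [0.3748 0.2192 0.0766] open 0.044
[ 0,-0.011,0.008,0.005,-0.02,0.087,-0.005,  0,-0.012,0.008,0.005,-0.019,0.086,-0.005,  0,-0.009,-0,0.004,-0,0,0,  0,-0.009,-0,0.004,-0,0,0,  0,-0.009,-0,0.005,-0,0,0 ]
[ 0,-0.009,-0,0.004,-0,0,0,  0,-0.009,-0,0.004,-0,0,0,  0,0,0,0,0,0,0,  0,0,0,0,0,0,0,  0,0,0,0,0,0,0 ]
```

Emit:
apply_moves(deltas=[0,-0.006,0.008,0.001,-0.02,0.087,-0.005,0,-0.006,0.008,0.001,-0.02,0.087,-0.005,0,0,0,0,0,0,0,0,-0.009,0,0.004,0,0,0,0,-0.009,0,0.004,0,0,0])

```text
clock: 6.95
eef_pos: [0.3997, 0.2249, 0.0788]
tcp_rot: [-0.031, 0.968, -0.006, 0.25]
contact_force: [-1.0, -0.7, -0.5]
opening: 0.0442
gripper_force: 0.6
```

```bash
python3 - <<'E'
from h import *
s=sense();print(s['qpos'].round(3),s['eef_pos'],Ro.from_quat(s['tcp_rot']).as_matrix()[:,1:])
T=down(94.5,-25)
t=lambda x:sw(x,.128,.080)
plan([(t(-.05),T,0,.015),(t(-.02),T,0,.012),(t(.0),T,0,.012)])
E
```

```text
[ 0.36   0.027  2.313 -0.49   0.363 -0.853] [0.39970071 0.2248951  0.07884746] [[-0.05698211  0.48372319]
 [ 0.99801166  0.00399318]
 [-0.02694013 -0.87521193]]
t 6.95 at [0.3997 0.2249 0.0788] open 0.0442
[ 0,-0,0.011,-0.001,-0.034,0.068,-0.007,  0,-0.009,0,0.004,0,-0,0,  0,-0.009,0,0.004,0,-0,0,  0,-0.009,0,0.004,0,-0,0,  0,-0.009,0,0.004,0,-0,0 ]
[ 0,-0.01,0,0.005,0,-0,0,  0,0,0,0,0,0,0,  0,0,0,0,0,0,0,  0,0,0,0,0,0,0,  0,0,0,0,0,0,0 ]
```

Emit:
apply_moves(deltas=[0,0.009,0,-0.004,0,0,0,0,0,0.011,0,-0.034,0.03,-0.007,0,0,0,0,0,0,0,0,-0.009,0,0.004,0,0,0,0,-0.009,0,0.004,0,0,0])

```text
clock: 7.45
eef_pos: [0.4089, 0.237, 0.0787]
tcp_rot: [-0.038, 0.971, 0.009, 0.234]
contact_force: [-0.8, -0.2, -0.3]
opening: 0.0444
gripper_force: 0.6
```

```bash
python3 - <<'E'
from h import *
s=sense();print(s['qpos'].round(3),s['eef_pos'],Ro.from_quat(s['tcp_rot']).as_matrix()[:,1:])
T=down(94.5,-28)
t=lambda x:sw(x,.128,.080)
plan([(t(-.02),T,0,.010),(t(.01),T,0,.01)])
E
```

```text
[ 0.35   0.05   2.275 -0.336  0.378 -1.015] [0.40886858 0.23701188 0.07870165] [[-7.88226938e-02  4.54019814e-01]
 [ 9.96888577e-01  3.62431690e-02]
 [ 3.85661092e-04 -8.90254144e-01]]
t 7.45 at [0.4089 0.237  0.0787] open 0.0444
[ 0,-0.009,-0,0.004,0,-0.008,0,  0,-0.009,-0,0.004,0.001,-0.008,0,  0,-0.009,-0,0.005,-0,0,0,  0,-0.009,-0,0.004,-0,0,0,  0,-0.009,-0,0.005,-0,0,0 ]
```

Emit:
apply_moves(deltas=[0,-0.009,0,0.004,0,0,0,0,-0.009,0,0.004,0,0,0,0,-0.009,0,0.005,0,0,0,0,-0.009,0,0.004,0,0,0,0,-0.009,0,0.005,0,0,0])

```text
clock: 7.95
eef_pos: [0.4596, 0.2413, 0.0798]
tcp_rot: [-0.038, 0.971, 0.01, 0.234]
contact_force: [-1.4, -0.4, 0.5]
opening: 0.044
gripper_force: 0.8
```

```bash
python3 - <<'E'
from h import *
s=sense();print(s['qpos'].round(3),s['eef_pos'],Ro.from_quat(s['tcp_rot']).as_matrix()[:,1:])
T=down(94.5,-42)
t=lambda x:sw(x,.128,.077)
for n in ("wrist","scene"):
    p,W=cloud(n);comps(W,.108,.13,(.38,.7,.12,.4),60)
plan([(t(.008),T,0,.010),(t(.03),T,0,.008),(t(.078),T,0,.007)])
E
```

```text
[ 0.314  0.139  2.171 -0.284  0.383 -1.095] [0.45957622 0.24129308 0.07979206] [[-0.07881525  0.45398785]
 [ 0.99688818  0.03719021]
 [ 0.00145279 -0.89023139]]
[0.108,0.13] n36665 px[255. 316.] mean[0.4144 0.2388 0.1207] min[0.393 0.16  0.108] max[0.483 0.32  0.13 ] rect[array([439.2, 240.3]), array([ 83.1, 159.1]), np.float64(5.0)]
[0.108,0.13] n639 px[320. 163.] mean[0.5383 0.2411 0.1172] min[0.476 0.192 0.108] max[0.595 0.294 0.125] rect[array([535.1, 243.4]), array([114.2,  99.2]), np.float64(3.6)]
t 8.05 at [0.4606 0.2415 0.0804] open 0.0438
[ 0,0.003,-0,0.001,0.001,-0.129,-0.001,  0,0.002,-0,-0,0.001,-0.129,-0,  0,-0.005,-0,0.005,-0,-0,-0,  0,-0.006,-0,0.005,-0,-0,-0,  0,-0.005,-0,0.004,-0,-0,-0 ]
[ 0,-0.005,-0,0.005,-0,-0,-0,  0,-0.005,-0,0.005,-0,-0,-0,  0,-0.005,-0,0.005,-0,-0,-0,  0,-0.005,-0,0.004,-0,-0,-0,  0,-0.005,-0,0.005,-0,-0,-0 ]
[ 0,-0.005,-0,0.004,-0,-0,-0,  0,-0.006,-0,0.005,-0,-0,-0,  0,0,0,0,0,0,0,  0,0,0,0,0,0,0,  0,0,0,0,0,0,0 ]
```

Emit:
apply_moves(deltas=[0,-0.006,0,0.003,0,0,0,0,-0.006,0,0.003,0,0,0,0,-0.006,0,0.003,0,0,0,0,-0.006,0,0.003,0,0,0,0,-0.006,0,0.003,0,0,0])

```text
clock: 8.55
eef_pos: [0.4928, 0.2441, 0.0803]
tcp_rot: [-0.038, 0.971, 0.01, 0.234]
contact_force: [-3.0, -0.5, 1.6]
opening: 0.044
gripper_force: 1.5
```

Emit:
apply_moves(deltas=[0,-0.006,0,0.003,0,0,0,0,-0.006,0,0.003,0,0,0,0,-0.006,0,0.003,0,0,0,0,-0.006,0,0.003,0,0,0,0,0,0,0,0,0,0])

```text
clock: 9.05
eef_pos: [0.52, 0.2461, 0.0807]
tcp_rot: [-0.038, 0.971, 0.01, 0.235]
contact_force: [-0.0, -0.9, -0.3]
opening: 0.0442
gripper_force: 0.1
```

```bash
python3 - <<'E'
from h import *
s=sense();print(s['qpos'].round(3),s['eef_pos'],s['contact_force'])
p,W=cloud("scene");comps(W,.108,.13,(.4,.75,.12,.4),60)
cv2.imwrite("pics/s2.png",cv2.resize(p[80:260,200:400,::-1],None,fx=3,fy=3))
E
```

```text
[ 0.282  0.241  2.041 -0.233  0.403 -1.173] [0.52000834 0.24610126 0.08066912] [-0.02044893 -0.9383859  -0.31181975]
[0.108,0.13] n223 px[327. 171.] mean[0.5858 0.2431 0.1173] min[0.56  0.199 0.108] max[0.606 0.293 0.129] rect[array([580.8, 245.4]), array([43.7, 95.8]), np.float64(5.8)]
```

View pics/s2.png

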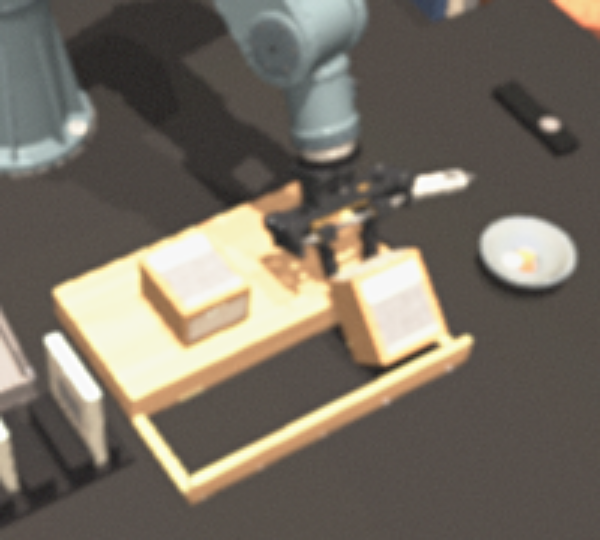

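The box has tipped and leans back against the edge, with the fingers just behind it. I'll keep pushing to bring it upright.

Emit:
apply_moves(deltas=[0,-0.004,0,0.002,0,0,0,0,-0.004,0,0.002,0,0,0,0,-0.004,0,0.002,0,0,0,0,-0.004,0,0.002,0,0,0,0,-0.002,0,0.001,0,0,0])

```text
clock: 9.6
eef_pos: [0.5397, 0.2477, 0.0808]
tcp_rot: [-0.038, 0.971, 0.01, 0.234]
contact_force: [-1.2, 0.5, -0.1]
opening: 0.0444
gripper_force: 0.1
```

```bash
python3 - <<'E'
from h import *
s=sense();print(s['eef_pos'],s['contact_force'])
p,W=cloud("scene");comps(W,.096,.14,(.5,.75,.12,.4),60)
p,W=cloud("top");comps(W,.1,.14,(.5,.75,.12,.4),30)
E
```

```text
[0.53965859 0.24773101 0.08083983] [-1.24600459  0.52291898 -0.13935292]
[0.096,0.14] n434 px[329. 174.] mean[0.5998 0.243  0.1129] min[0.55  0.198 0.096] max[0.63  0.298 0.133] rect[array([591. , 247.8]), array([76.5, 97.7]), np.float64(3.2)]
[0.1,0.14] n661 px[176. 153.] mean[0.5894 0.25   0.1146] min[0.544 0.196 0.1  ] max[0.626 0.3   0.139] rect[array([584.8, 248.5]), array([ 78.4, 100.4]), np.float64(3.9)]
```

```bash
cat >> h.py <<'E'
def plane(W,box,zlo,zhi,tag=""):
    x0,x1,y0,y1=box
    m=(W[...,2]>zlo)&(W[...,2]<zhi)&(W[...,0]>x0)&(W[...,0]<x1)&(W[...,1]>y0)&(W[...,1]<y1)
    P=W[m];best=0
    rng=np.random.default_rng(0)
    for _ in range(300): # ransac
        a=P[rng.choice(len(P),3)];n=np.cross(a[1]-a[0],a[2]-a[0])
        if np.linalg.norm(n)<1e-6: continue
        n/=np.linalg.norm(n)
        if abs(n[2])<.7: continue
        I=np.abs((P-a[0])@n)<.002
        if I.sum()>best: best=I.sum();B=I
    Q=P[B];c=Q.mean(0);n=np.linalg.svd(Q-c,full_matrices=False)[2][2];n*=np.sign(n[2])
    print(tag,'plane n',n.round(3),'tilt deg',np.degrees(np.arccos(n[2])).round(1),'c',c.round(4),'N',len(Q),'rect',rect(Q),'z',Q[:,2].min().round(3),Q[:,2].max().round(3))
E
python3 - <<'E'
from h import *
for n in("scene","top"):
    p,W=cloud(n);plane(W,(.54,.75,.12,.36),.085,.14,n)
E
```

```text
scene plane n [-0.574 -0.049  0.817] tilt deg 35.2 c [0.5757 0.2441 0.1125] N 163 rect [array([572.9, 245.7]), array([62. , 96.8]), np.float64(3.4)] z 0.087 0.132
top plane n [-0.578 -0.049  0.815] tilt deg 35.4 c [0.5798 0.2522 0.1116] N 364 rect [array([579.9, 250.4]), array([52.7, 95.4]), np.float64(5.1)] z 0.091 0.13
```

Emit:
apply_moves(deltas=[0,-0.003,0,0.0015,0,0,0,0,-0.003,0,0.0015,0,0,0,0,-0.003,0,0.0015,0,0,0,0,-0.003,0,0.0015,0,0,0,0,-0.003,0,0.0015,0,0,0])

```text
clock: 10.3
eef_pos: [0.5554, 0.2489, 0.0803]
tcp_rot: [-0.038, 0.972, 0.01, 0.233]
contact_force: [-2.4, 0.3, 0.1]
opening: 0.0439
gripper_force: 0.9
```

```bash
python3 - <<'E'
from h import *
s=sense();print(s['eef_pos'],s['contact_force'])
for n in("scene","top"):
    p,W=cloud(n);plane(W,(.54,.75,.12,.36),.085,.14,n)
E
```

```text
[0.55539804 0.24889047 0.08033487] [-2.42741138  0.30984748  0.11944895]
scene plane n [-0.454 -0.034  0.89 ] tilt deg 27.1 c [0.5881 0.2472 0.1151] N 205 rect [array([579.4, 247.2]), array([82.5, 95.3]), np.float64(2.6)] z 0.09 0.133
top plane n [-0.444 -0.049  0.895] tilt deg 26.6 c [0.5965 0.2521 0.1162] N 366 rect [array([594.3, 251.4]), array([53.3, 94.5]), np.float64(3.9)] z 0.1 0.13
```

Emit:
apply_moves(deltas=[0,-0.003,0,0.0015,0,0,0,0,-0.003,0,0.0015,0,0,0,0,-0.003,0,0.0015,0,0,0,0,-0.003,0,0.0015,0,0,0,0,-0.003,0,0.0015,0,0,0])

```text
clock: 10.9
eef_pos: [0.568, 0.2497, 0.0779]
tcp_rot: [-0.038, 0.973, 0.009, 0.229]
contact_force: [-19.8, -1.1, 7.1]
opening: 0.0441
gripper_force: 8.2
```

Emit:
apply_moves(deltas=[0,-0.002,0,0.001,0,0,0,0,-0.002,0,0.001,0,0,0,0,0,0,0,0,0,0,0,0,0,0,0,0,0,0,0,0,0,0,0,0])

```text
clock: 11.4
eef_pos: [0.5695, 0.2497, 0.076]
tcp_rot: [-0.039, 0.973, 0.008, 0.226]
contact_force: [-23.9, -1.6, 7.7]
opening: 0.0439
gripper_force: 10.4
```

```bash
python3 - <<'E'
from h import *
s=sense();print(s['eef_pos'],s['contact_force'])
for n in("scene","top"):
    p,W=cloud(n);plane(W,(.54,.75,.12,.36),.085,.14,n)
E
```

```text
[0.56950231 0.2496882  0.076037  ] [-23.87607064  -1.55084054   7.72754855]
scene plane n [-0.344 -0.033  0.938] tilt deg 20.2 c [0.6016 0.2481 0.1253] N 236 rect [array([592.8, 247.9]), array([88.5, 96.4]), np.float64(4.7)] z 0.106 0.139
top plane n [-0.297  0.023  0.955] tilt deg 17.3 c [0.6075 0.2539 0.1251] N 346 rect [array([606.2, 253.2]), array([56., 94.]), np.float64(2.7)] z 0.114 0.137
```

The box is wedged against the rail because I'm pushing too low. I'll back off, raise the fingers and push near the top, so that its foot can slide in.

Emit:
apply_moves(deltas=[0,0.009,0,-0.0045,0,0,0,0,0.005,0,-0.012,0,0,0,0,-0.001,0,-0.01,0,0,0,0,0,0,0,0,0,0,0,0,0,0,0,0,0])

```text
clock: 12.0
eef_pos: [0.5543, 0.2489, 0.0997]
tcp_rot: [-0.038, 0.971, 0.01, 0.235]
contact_force: [-0.0, -0.1, 0.1]
opening: 0.0441
gripper_force: 0.0
```

```bash
python3 - <<'E'
from h import *
s=sense();print(s['eef_pos'],s['contact_force'],Ro.from_quat(s['tcp_rot']).as_matrix()[:,2])
for n in("scene","top"):
    p,W=cloud(n);plane(W,(.54,.75,.12,.36),.085,.14,n)
E
```

```text
[0.55433701 0.24893234 0.09971918] [-0.01334481 -0.12180818  0.05053011] [ 0.45613323  0.03787756 -0.88910504]
scene plane n [ 0.025 -0.007  1.   ] tilt deg 1.5 c [0.6312 0.2495 0.1111] N 266 rect [array([603.8, 245.8]), array([129.7,  94.4]), np.float64(6.7)] z 0.108 0.115
top plane n [-0.016  0.011  1.   ] tilt deg 1.1 c [0.6352 0.2555 0.1095] N 411 rect [array([633.3, 254. ]), array([68.1, 95.4]), np.float64(3.1)] z 0.107 0.112
```

Set B is upright in the bay: tilt 1°, top at 0.110, footprint 68x95, as required. Set A is next.

```bash
python3 - <<'E'
from h import *
T=down(94.5,-27)
t=lambda x,z:sw(x,-.0655,z)
s=sense()['eef_pos']
plan([(s+[-.02,0,.04],T,0),(s+[-.06,0,.12],T,0),(t(-.068,.22),T,0),(t(-.068,.08),T,0),(t(.01,.08),T,0,.012)])
E
```

```text
t 12.1 at [0.5538 0.2487 0.0988] open 0.0441
[ 0,-0.001,0.002,-0.045,0.002,0.003,-0.001,  0,-0,0.001,-0.045,-0,-0,0,  0,-0,0.002,-0.044,-0,-0,0,  0,0.017,-0.033,-0.009,-0,-0,0,  0,0.017,-0.033,-0.009,-0,-0,0 ]
[ 0,0.017,-0.033,-0.009,-0,-0,0,  0,0.017,-0.033,-0.009,-0,-0,0,  0,0.016,-0.033,-0.008,-0,-0,0,  0,0.017,-0.034,-0.009,-0,-0,0,  0,0.016,0,0.031,-0,-0,0 ]
[ 0,0.016,0,0.031,-0,-0,0,  0,0.016,0,0.032,-0,-0,0,  0,0.015,0,0.031,-0,-0,0,  0,-0.01,0,0.005,-0,-0,0,  0,-0.01,0,0.005,-0,-0,0 ]
[ 0,-0.01,0,0.005,-0,-0,0,  0,-0.01,0,0.005,-0,-0,0,  0,-0.01,0,0.005,-0,-0,0,  0,-0.01,0,0.005,-0,-0,0,  0,-0.009,0,0.005,-0,-0,0 ]
```

Emit:
apply_moves(deltas=[0,0,0.002,-0.045,0,0,0,0,0,0.001,-0.045,0,0,0,0,0,0.002,-0.044,0,0,0,0,0.017,-0.033,-0.009,0,0,0,0,0.017,-0.033,-0.009,0,0,0])

```text
clock: 12.6
eef_pos: [0.4591, 0.1802, 0.2201]
tcp_rot: [-0.04, 0.971, 0.01, 0.236]
contact_force: [0.8, -0.8, -0.1]
opening: 0.0444
gripper_force: 0.0
```

Emit:
apply_moves(deltas=[0,0.017,-0.033,-0.009,0,0,0,0,0.017,-0.033,-0.009,0,0,0,0,0.016,-0.033,-0.008,0,0,0,0,0.017,-0.034,-0.009,0,0,0,0,0,0,0,0,0,0])

```text
clock: 13.1
eef_pos: [0.3938, 0.0362, 0.2192]
tcp_rot: [-0.034, 0.971, 0.008, 0.235]
contact_force: [0.4, -0.5, 0.3]
opening: 0.0443
gripper_force: 0.0
```

```bash
python3 - <<'E'
from h import *
T=down(94.5,-27)
t=lambda x,z:sw(x,-.0655,z)
print(sense()['qpos'].round(3))
for n in("top","scene"):
    p,W=cloud(n);comps(W,.1,.125,(.38,.7,-.1,.4),60)
plan([(t(-.068,.22),T,0),(t(-.068,.08),T,0),(t(.01,.08),T,0,.012)])
E
```

```text
[-0.36  -0.598  2.396  0.241  0.921 -2.105]
[0.1,0.125] n736 px[177. 139.] mean[0.6336 0.2538 0.1094] min[0.598 0.205 0.1  ] max[0.671 0.304 0.119] rect[array([634.5, 254. ]), array([68.5, 94.6]), np.float64(4.7)]
[0.1,0.125] n1214 px[242. 194.] mean[0.4798 0.0496 0.116 ] min[0.423 0.001 0.1  ] max[0.538 0.1   0.123] rect[array([479.9,  49.4]), array([111.2,  92.5]), np.float64(5.2)]
[0.1,0.125] n704 px[264. 171.] mean[0.4847 0.0429 0.1161] min[ 0.42  -0.006  0.1  ] max[0.537 0.097 0.124] rect[array([478.3,  45.4]), array([114.1,  96.9]), np.float64(4.1)]
[0.1,0.125] n443 px[336. 181.] mean[0.6365 0.2477 0.1105] min[0.597 0.201 0.1  ] max[0.672 0.298 0.119] rect[array([634.2, 250.8]), array([70.9, 97.1]), np.float64(6.8)]
t 13.2 at [0.3945 0.0397 0.2192] open 0.044
[ 0,-0.002,0.002,0,-0.001,0.003,-0.005,  0,0.016,0,0.031,-0,0,0,  0,0.016,0,0.031,-0,0,0,  0,0.016,0,0.031,-0,0,0,  0,0.016,0,0.032,-0,0,0 ]
[ 0,-0.01,0,0.005,-0,0,0,  0,-0.01,0,0.005,-0,0,0,  0,-0.01,0,0.005,-0,0,0,  0,-0.01,0,0.005,-0,0,0,  0,-0.01,0,0.005,-0,0,0 ]
[ 0,-0.01,0,0.005,-0,0,0,  0,-0.01,0,0.005,-0,0,0,  0,0,0,0,0,0,0,  0,0,0,0,0,0,0,  0,0,0,0,0,0,0 ]
```

Emit:
apply_moves(deltas=[0,-0.002,0.003,0,0,0,0,0,0.016,0,0.031,0,0,0,0,0.016,0,0.031,0,0,0,0,0.016,0,0.031,0,0,0,0,0.016,0,0.032,0,0,0])

```text
clock: 13.7
eef_pos: [0.3958, 0.0469, 0.0782]
tcp_rot: [-0.041, 0.971, 0.01, 0.234]
contact_force: [2.0, 0.5, -0.5]
opening: 0.0437
gripper_force: 0.0
```

Emit:
apply_moves(deltas=[0,-0.01,0,0.005,0,0,0,0,-0.01,0,0.005,0,0,0,0,-0.01,0,0.005,0,0,0,0,-0.01,0,0.005,0,0,0,0,-0.01,0,0.005,0,0,0])

```text
clock: 14.2
eef_pos: [0.451, 0.0521, 0.0785]
tcp_rot: [-0.041, 0.972, 0.011, 0.233]
contact_force: [-1.8, -0.9, -0.9]
opening: 0.0436
gripper_force: 0.8
```

```bash
python3 - <<'E'
from h import *
s=sense();print(s['qpos'].round(3),s['contact_force'])
for n in("top","scene"):
    p,W=cloud(n);comps(W,.1,.125,(.38,.7,-.1,.17),60)
T=down(94.5,-27)
t=lambda x,z:sw(x,-.0655,z)
plan([(t(.035,.08),T,0,.007),(t(.072,.08),T,0,.007)])
E
```

```text
[-0.248 -0.035  2.361  0.399  0.397 -2.239] [-1.84661058 -0.88847583 -0.88834277]
[0.1,0.125] n1264 px[242. 179.] mean[0.5238 0.0528 0.1156] min[0.467 0.001 0.1  ] max[0.584 0.103 0.124] rect[array([526. ,  52.4]), array([112.3,  94.1]), np.float64(4.9)]
[0.1,0.125] n772 px[271. 179.] mean[0.5293 0.0471 0.1159] min[ 0.427 -0.004  0.1  ] max[0.586 0.099 0.124] rect[array([506.7,  47.2]), array([154.4,  97.5]), np.float64(4.2)]
t 14.3 at [0.4524 0.0509 0.0796] open 0.0441
[ 0,-0.006,-0.001,0.003,0,0,0,  0,-0.006,-0.001,0.003,0.001,0,0.001,  0,-0.006,-0.001,0.003,0,0,0,  0,-0.006,-0,0.003,0.001,0,0.001,  0,-0.006,-0.001,0.003,0,0.001,0 ]
[ 0,-0.006,-0,0.003,0.001,0,0.001,  0,-0.005,-0.001,0.003,0,0.001,0,  0,-0.005,0,0.003,0,-0,0,  0,-0.006,0,0.003,0,-0,0,  0,-0.005,0,0.003,0,-0,0 ]
[ 0,-0.006,0,0.002,0,-0,0,  0,-0.005,0,0.003,0,-0,0,  0,-0.006,0,0.002,0,-0,0,  0,0,0,0,0,0,0,  0,0,0,0,0,0,0 ]
```

Emit:
apply_moves(deltas=[0,-0.006,0,0.003,0,0,0,0,-0.006,0,0.003,0,0,0,0,-0.005,0,0.0025,0,0,0,0,-0.004,0,0.002,0,0,0,0,-0.003,0,0.0015,0,0,0])

```text
clock: 14.8
eef_pos: [0.4785, 0.0511, 0.0801]
tcp_rot: [-0.038, 0.971, 0.01, 0.234]
contact_force: [-2.1, -0.6, 0.3]
opening: 0.0436
gripper_force: 1.0
```

Emit:
apply_moves(deltas=[0,-0.003,0,0.0015,0,0,0,0,-0.003,0,0.0015,0,0,0,0,-0.003,0,0.0015,0,0,0,0,-0.003,0,0.0015,0,0,0,0,-0.003,0,0.0015,0,0,0])

```text
clock: 15.3
eef_pos: [0.495, 0.0525, 0.0803]
tcp_rot: [-0.038, 0.971, 0.01, 0.234]
contact_force: [-2.8, -0.8, 1.5]
opening: 0.0438
gripper_force: 1.4
```

```bash
python3 - <<'E'
from h import *
s=sense();print(s['eef_pos'],s['contact_force'])
for n in("scene","top"):
    p,W=cloud(n);plane(W,(.5,.75,-.1,.17),.085,.14,n)
E
```

```text
[0.49504972 0.05252608 0.08028662] [-2.79356085 -0.75903715  1.49397653]
scene plane n [0.002 0.001 1.   ] tilt deg 0.1 c [0.5691 0.0489 0.1174] N 404 rect [array([569.7,  49.9]), array([114. ,  96.8]), np.float64(4.8)] z 0.115 0.119
top plane n [0.027 0.008 1.   ] tilt deg 1.6 c [0.5711 0.0532 0.1158] N 720 rect [array([571.4,  54.3]), array([109.8,  93.2]), np.float64(3.9)] z 0.112 0.119
```

Emit:
apply_moves(deltas=[0,-0.002,0,0.001,0,0,0,0,-0.002,0,0.001,0,0,0,0,-0.002,0,0.001,0,0,0,0,-0.002,0,0.001,0,0,0,0,-0.002,0,0.001,0,0,0])

```text
clock: 15.9
eef_pos: [0.5061, 0.0534, 0.0804]
tcp_rot: [-0.038, 0.971, 0.01, 0.234]
contact_force: [-3.7, 0.6, 3.6]
opening: 0.0438
gripper_force: 1.8
```

```bash
python3 - <<'E'
from h import *
s=sense();print(s['eef_pos'],s['contact_force'])
for n in("scene","top"):
    p,W=cloud(n);plane(W,(.5,.75,-.1,.17),.085,.14,n)
E
```

```text
[0.50612719 0.05342805 0.08040052] [-3.6636555   0.62912251  3.60736057]
scene plane n [0.034 0.006 0.999] tilt deg 2.0 c [0.582  0.0487 0.117 ] N 431 rect [array([567.5,  48.9]), array([137.9,  95.2]), np.float64(4.4)] z 0.114 0.12
top plane n [ 0.1   -0.008  0.995] tilt deg 5.8 c [0.5857 0.055  0.1141] N 707 rect [array([585.6,  55.3]), array([109.6,  93.3]), np.float64(3.9)] z 0.106 0.121
```

Emit:
apply_moves(deltas=[0,-0.002,0,0.001,0,0,0,0,-0.002,0,0.001,0,0,0,0,-0.002,0,0.001,0,0,0,0,-0.002,0,0.001,0,0,0,0,-0.002,0,0.001,0,0,0])

```text
clock: 16.5
eef_pos: [0.5173, 0.0543, 0.0804]
tcp_rot: [-0.038, 0.971, 0.01, 0.234]
contact_force: [1.3, 0.1, -0.1]
opening: 0.0438
gripper_force: 0.0
```

```bash
python3 - <<'E'
from h import *
s=sense();print(s['eef_pos'],s['contact_force'])
for n in("scene","top"):
    p,W=cloud(n);plane(W,(.5,.75,-.1,.17),.085,.145,n)
E
```

```text
[0.51726751 0.05430237 0.08040818] [ 1.34540212  0.08787187 -0.06820537]
scene plane n [-0.01  -0.009  1.   ] tilt deg 0.8 c [0.6377 0.0541 0.1125] N 288 rect [array([592.1,  50.4]), array([169.1,  94.4]), np.float64(5.3)] z 0.11 0.115
top plane n [0.009 0.007 1.   ] tilt deg 0.6 c [0.65   0.0595 0.1105] N 423 rect [array([648.5,  59.9]), array([69.1, 94.1]), np.float64(3.9)] z 0.108 0.113
```

Set A stands too: tilt <1°, top at 0.110. I'll check both, then plan the pick of A.

```bash
python3 - <<'E'
from h import *
for n in("scene","top"):
    p,W=cloud(n);plane(W,(.59,.72,-.02,.13),.1,.145,n+'A');plane(W,(.57,.72,.18,.33),.1,.145,n+'B')
R=down(4.5); s=sense()['eef_pos']; T=Ro.from_quat(sense()['tcp_rot'])
g=np.array([.648,.0585,0])
plan([(s+[-.03,0,.06],T,1),(s+[-.03,0,.15],down(94.5),1),(g+[0,0,.22],R,1),(g+[0,0,.15],R,1)])
E
```

```text
sceneA plane n [ 0.015 -0.014  1.   ] tilt deg 1.2 c [0.6464 0.0552 0.1116] N 283 rect [array([645.9,  55.6]), array([68.2, 95.3]), np.float64(4.2)] z 0.108 0.114
sceneB plane n [-0.003  0.006  1.   ] tilt deg 0.4 c [0.6346 0.2494 0.112 ] N 247 rect [array([635. , 249.4]), array([69. , 93.8]), np.float64(3.9)] z 0.11 0.114
topA plane n [-0.01   0.001  1.   ] tilt deg 0.6 c [0.6472 0.0597 0.1095] N 405 rect [array([647.2,  59.7]), array([68., 95.]), np.float64(5.3)] z 0.107 0.112
topB plane n [ 0.006 -0.002  1.   ] tilt deg 0.3 c [0.6344 0.2554 0.1093] N 379 rect [array([633.5, 254.1]), array([68.5, 95.1]), np.float64(3.7)] z 0.107 0.111
t 16.7 at [0.517  0.0543 0.0804] open 0.0443
[ 1,-0,0.001,-0.034,0,0,0,  1,-0.001,0.001,-0.033,0,0,0,  1,-0.01,0,-0.02,0,0.118,0,  1,-0.008,0,-0.021,0.001,0.118,0,  1,-0.005,0,-0.022,0,0.118,0 ]
[ 1,-0.003,0.001,-0.022,0.001,0.119,0,  1,-0.013,-0.001,0.001,-0,0,0.131,  1,-0.013,0.001,0.001,-0,0,0.131,  1,-0.013,0.003,0.001,-0,0,0.131,  1,-0.013,0.004,0.001,-0,0,0.131 ]
[ 1,-0.012,0.006,0.001,-0,0,0.131,  1,-0.011,0.008,0.001,-0,0,0.131,  1,-0.01,0.009,0.001,-0,0,0.131,  1,-0.009,0.01,0.001,-0,0,0.131,  1,-0.007,0.011,0.001,-0,0,0.131 ]
[ 1,-0.006,0.012,0,-0,0,0.131,  1,-0.004,0.013,0.001,-0,0,0.13,  1,-0.002,0.014,0,-0,0,0.131,  1,-0,-0,0.035,-0,0,-0,  1,-0,-0,0.035,-0,0,-0 ]
```

Emit:
apply_moves(deltas=[1,0,0.001,-0.034,0,0,0,1,-0.001,0.001,-0.033,0,0,0,1,-0.01,0,-0.02,0,0.118,0,1,-0.008,0,-0.021,0,0.118,0,1,-0.005,0,-0.022,0,0.118,0])

```text
clock: 17.2
eef_pos: [0.4867, 0.0535, 0.2099]
tcp_rot: [-0.039, 0.998, 0.002, 0.058]
contact_force: [0.8, -0.0, -0.2]
opening: 0.0822
gripper_force: 0.0
```

Emit:
apply_moves(deltas=[1,-0.003,0.001,-0.022,0,0.119,0,1,-0.013,-0.001,0.001,0,0,0.131,1,-0.013,0.001,0.001,0,0,0.131,1,-0.013,0.003,0.001,0,0,0.131,1,-0.013,0.004,0.001,0,0,0.131])

```text
clock: 17.7
eef_pos: [0.5407, 0.0556, 0.2258]
tcp_rot: [0.223, 0.975, 0.001, -0.0]
contact_force: [-0.6, -0.2, 0.1]
opening: 0.0884
gripper_force: 0.0
```

Emit:
apply_moves(deltas=[1,-0.012,0.006,0.001,0,0,0.131,1,-0.011,0.008,0.001,0,0,0.131,1,-0.01,0.009,0.001,0,0,0.131,1,-0.009,0.01,0.001,0,0,0.131,1,-0.007,0.011,0.001,0,0,0.131])

```text
clock: 18.2
eef_pos: [0.6076, 0.0573, 0.2207]
tcp_rot: [0.525, 0.851, 0.001, -0.001]
contact_force: [0.2, -0.0, -0.0]
opening: 0.0882
gripper_force: 0.0
```

Emit:
apply_moves(deltas=[1,-0.006,0.012,0,0,0,0.131,1,-0.004,0.013,0.001,0,0,0.13,1,-0.002,0.014,0,0,0,0.131,1,0,0,0,0,0,0,1,0,0,0,0,0,0])

```text
clock: 18.7
eef_pos: [0.6478, 0.0589, 0.2196]
tcp_rot: [0.677, 0.736, 0.0, -0.001]
contact_force: [-0.4, -0.7, -0.5]
opening: 0.0881
gripper_force: 0.0
```

```bash
python3 - <<'E'
from h import *
print(sense()['qpos'].round(3))
p,W=cloud("wrist");comps(W,.1,.12,(.55,.75,-.1,.17),60)
R=down(4.5); g=np.array([.6475,.0585,0])
plan([(g+[0,0,.15],R,1),(g+[0,0,.078],R,1,.037)])
E
```

```text
[-0.092  0.381  1.441  0.002  1.32  -0.175]
[0.1,0.12] n9355 px[253. 190.] mean[0.6468 0.0633 0.1096] min[0.61 0.01 0.1 ] max[0.684 0.109 0.112] rect[array([647.1,  59.5]), array([68.2, 95.7]), np.float64(4.4)]
t 18.75 at [0.6477 0.0589 0.2197] open 0.0884
[ 1,-0,-0,0.035,-0.001,-0.001,0.002,  1,-0.001,-0,0.035,-0,-0.001,0.002,  1,0,-0,0.036,-0,0,-0,  1,0.001,-0,0.036,-0,0,-0,  1,0,0,0,0,0,0 ]
```

Emit:
apply_moves(deltas=[1,0,0,0.036,0,0,0,1,0,0,0.036,0,0,0,1,0,0,0.035,0,0,0,1,0,0,0.034,0,0,0,1,0,0,0,0,0,0])

```text
clock: 19.25
eef_pos: [0.6437, 0.0594, 0.0737]
tcp_rot: [0.678, 0.735, -0.003, -0.005]
contact_force: [-0.7, -1.0, -1.0]
opening: 0.0878
gripper_force: 0.0
```

Emit:
apply_moves(deltas=[-0.2,0,0,0,0,0,0,-0.2,0,0,0,0,0,0,-0.2,0,0,0,0,0,0,-0.2,0,0,0,0,0,0,-0.2,0,0,0,0,0,0], newtons=35)

```text
clock: 19.75
eef_pos: [0.6496, 0.059, 0.0818]
tcp_rot: [0.679, 0.735, 0.001, 0.001]
contact_force: [-1.7, 0.0, 7.1]
opening: 0.0681
gripper_force: 35.0
```

Emit:
apply_moves(deltas=[-0.2,0,0,-0.01,0,0,0,-0.2,0,0,-0.015,0,0,0,-0.2,0,0,-0.02,0,0,0,-0.2,0,0,-0.015,0,0,0,-0.2,0,0,0,0,0,0])

```text
clock: 20.25
eef_pos: [0.6504, 0.0589, 0.1429]
tcp_rot: [0.679, 0.734, 0.002, 0.002]
contact_force: [1.0, -0.7, -3.7]
opening: 0.0679
gripper_force: 35.0
```

```bash
python3 - <<'E'
from h import *
for n in("scene","top"):
    p,W=cloud(n);comps(W,.14,.19,(.58,.75,-.02,.13),10)
    m=(abs(W[...,0]-.66)<.04)&(abs(W[...,1]-.06)<.05);print(W[m][:,2].max())
cv2.imwrite("pics/s3.png",cv2.resize(p[80:260,120:320,::-1],None,fx=3,fy=3))
R=down(4.5);s=sense()['eef_pos']
plan([(sw(.02,-.060,s[2]),R,-.2,.035)])
E
```

```text
[0.14,0.19] n26 px[288. 188.] mean[0.6306 0.0531 0.1733] min[0.605 0.044 0.166] max[0.663 0.059 0.188] rect[array([634.4,  53. ]), array([57.5, 10. ]), np.float64(7.5)]
[0.14,0.19] n287 px[283. 198.] mean[0.6558 0.0219 0.1655] min[0.599 0.006 0.14 ] max[0.688 0.046 0.179] rect[array([643.9,  25.8]), array([87.9, 37.4]), np.float64(2.6)]
[0.14,0.19] n38 px[298. 190.] mean[0.6514 0.0808 0.1722] min[0.639 0.071 0.169] max[0.664 0.091 0.175] rect[array([651.7,  80.4]), array([24.2, 20. ]), np.float64(1.9)]
0.4960526821095839
[0.14,0.19] n63 px[258. 137.] mean[0.6354 0.015  0.1658] min[0.618 0.01  0.142] max[0.675 0.022 0.174] rect[array([646.2,  17.8]), array([56.6, 11.5]), np.float64(3.7)]
0.49296169185774363
t 20.35 at [0.6485 0.059  0.1396] open 0.0676
[ -0.2,0.002,-0.033,-0,0,-0,0,  -0.2,0.002,-0.033,-0,0,-0,0,  -0.2,0.001,-0.033,-0,0,-0,0,  -0.2,0.002,-0.033,-0,0.001,-0.001,0,  -0.2,0.001,-0.033,-0,0,-0,0 ]
```

Emit:
apply_moves(deltas=[-0.2,0.002,-0.033,0,0,0,0,-0.2,0.002,-0.033,0,0,0,0,-0.2,0.001,-0.033,0,0,0,0,-0.2,0.002,-0.033,0,0,0,0,-0.2,0.001,-0.033,0,0,0,0])

```text
clock: 20.85
eef_pos: [0.481, 0.0541, 0.1379]
tcp_rot: [0.679, 0.734, -0.0, -0.001]
contact_force: [-0.4, -0.2, -3.7]
opening: 0.0675
gripper_force: 35.0
```

Emit:
apply_moves(deltas=[-0.2,0,0,0,0,0,0,-0.2,0,0,0,0,0,0,-0.2,0,0,0.004,0,0,0,-0.2,0,0,0.003,0,0,0,-0.2,0,0,0.002,0,0,0])

```text
clock: 21.35
eef_pos: [0.4837, 0.054, 0.1298]
tcp_rot: [0.679, 0.734, 0.0, -0.001]
contact_force: [-8.0, 1.3, 20.7]
opening: 0.0677
gripper_force: 35.0
```

```bash
python3 - <<'E'
from h import *
s=sense();print(s['eef_pos'],s['contact_force'],s['opening'])
p,W=cloud("scene",)
cv2.imwrite("pics/s3.png",cv2.resize(p[80:260,180:380,::-1],None,fx=3,fy=3))
E
```

```text
[0.48371278 0.05399144 0.12978412] [-8.02084726  1.30159269 20.68252436] 0.06771727969976443
```

View pics/s3.png

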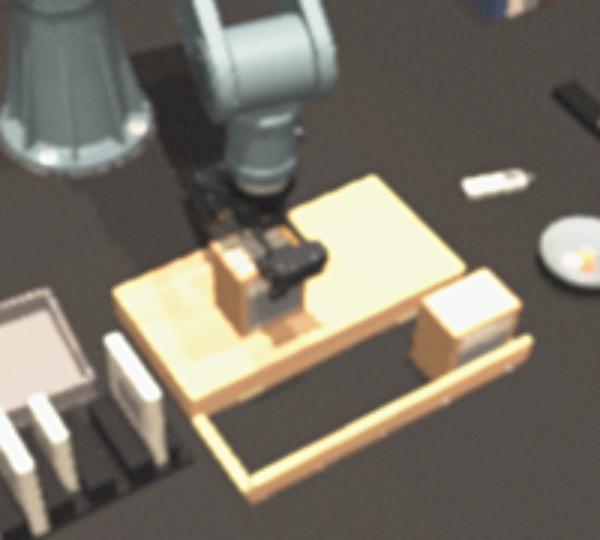

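The set is down on the step (contact 20 N) and upright. I'll release it and go to the second one.

Emit:
apply_moves(deltas=[-0.2,0,0,-0.002,0,0,0,1,0,0,0,0,0,0,1,0,0,0,0,0,0,1,0,0,0,0,0,0,1,0,0,0,0,0,0])

```text
clock: 21.9
eef_pos: [0.4834, 0.054, 0.1323]
tcp_rot: [0.679, 0.734, 0.001, -0.0]
contact_force: [0.1, 1.0, -0.3]
opening: 0.0881
gripper_force: 0.0
```

Emit:
apply_moves(deltas=[1,0,0,-0.02,0,0,0,1,0,0,-0.035,0,0,0,1,0,0,-0.04,0,0,0,1,0,0,-0.03,0,0,0,1,0,0,0,0,0,0])

```text
clock: 22.4
eef_pos: [0.4858, 0.0535, 0.2621]
tcp_rot: [0.679, 0.734, 0.003, 0.003]
contact_force: [0.2, 0.1, 0.6]
opening: 0.0878
gripper_force: 0.0
```

```bash
python3 - <<'E'
from h import *
for n in("scene","top","wrist"):
    p,W=cloud(n);plane(W,(.42,.56,-.01,.12),.145,.175,n+'A')
    if n!="wrist":plane(W,(.57,.72,.18,.33),.1,.145,n+'B')
R=down(4.5)
plan([((.6345,.253,.25),R,1)])
E
```

```text
sceneA plane n [ 0.002 -0.005  1.   ] tilt deg 0.3 c [0.4838 0.0482 0.1595] N 260 rect [array([482.2,  50.1]), array([68.7, 94.6]), np.float64(4.1)] z 0.157 0.161
sceneB plane n [0.    0.028 1.   ] tilt deg 1.6 c [0.6334 0.2483 0.1107] N 237 rect [array([634.3, 250.6]), array([70.5, 94.4]), np.float64(6.4)] z 0.108 0.114
topA plane n [-0.002 -0.006  1.   ] tilt deg 0.4 c [0.4799 0.0392 0.1579] N 86 rect [array([483.8,  55.1]), array([68.2, 91. ]), np.float64(3.9)] z 0.156 0.16
topB plane n [0.023 0.018 1.   ] tilt deg 1.7 c [0.6357 0.2552 0.1099] N 386 rect [array([634.5, 254.6]), array([66.3, 94.4]), np.float64(3.6)] z 0.107 0.113
wristA plane n [-0.001  0.002  1.   ] tilt deg 0.1 c [0.483  0.0583 0.1576] N 9891 rect [array([483.3,  55.4]), array([67.9, 94.6]), np.float64(4.5)] z 0.155 0.16
t 22.55 at [0.4827 0.0538 0.2563] open 0.0877
[ 1,0.031,0.028,0.001,-0,-0,0,  1,0.031,0.028,0.001,-0,-0,0,  1,0.031,0.028,0.001,-0,-0,0,  1,0.031,0.028,0.001,-0,-0.001,0,  1,0.031,0.027,0.001,-0,-0,0 ]
[ 1,0.032,0.028,0.001,-0.001,-0.001,0,  1,0,0,0,0,0,0,  1,0,0,0,0,0,0,  1,0,0,0,0,0,0,  1,0,0,0,0,0,0 ]
```

Emit:
apply_moves(deltas=[1,0.031,0.028,0.001,0,0,0,1,0.031,0.028,0.001,0,0,0,1,0.031,0.028,0.001,0,0,0,1,0.031,0.028,0.001,0,0,0,1,0.031,0.027,0.001,0,0,0])

```text
clock: 23.05
eef_pos: [0.6095, 0.2205, 0.2495]
tcp_rot: [0.679, 0.734, -0.001, -0.002]
contact_force: [1.3, -0.5, -0.2]
opening: 0.0881
gripper_force: 0.0
```

Emit:
apply_moves(deltas=[1,0.032,0.028,0.001,0,0,0,1,0,0,0,0,0,0,1,0,0,0,0,0,0,1,0,0,0,0,0,0,1,0,0,0,0,0,0])

```text
clock: 23.55
eef_pos: [0.6345, 0.2523, 0.2513]
tcp_rot: [0.679, 0.734, 0.0, -0.001]
contact_force: [0.4, 0.8, 0.0]
opening: 0.0886
gripper_force: 0.0
```

```bash
python3 - <<'E'
from h import *
p,W=cloud("wrist");plane(W,(.57,.72,.18,.33),.1,.145,'B')
R=down(4.0)
plan([((.634,.2535,.079),R,1,.036)])
E
```

```text
B plane n [-0.001  0.001  1.   ] tilt deg 0.1 c [0.6342 0.2578 0.1097] N 7362 rect [array([634.4, 255.2]), array([67.8, 93.9]), np.float64(4.4)] z 0.107 0.112
t 23.6 at [0.6347 0.2524 0.2517] open 0.0881
[ 1,0,-0,0.035,0,-0,0.002,  1,0,-0,0.034,0,-0,0.001,  1,0,-0,0.035,0,-0,0.002,  1,0,-0,0.034,0,-0.001,0.001,  1,0.001,-0.001,0.035,0,-0,0.002 ]
```

Emit:
apply_moves(deltas=[1,0,0,0.035,0,0,0,1,0,0,0.035,0,0,0,1,0,0,0.035,0,0,0,1,0,0,0.034,0,0,0,1,0.001,0,0.033,0,0,0])

```text
clock: 24.1
eef_pos: [0.6348, 0.2537, 0.0789]
tcp_rot: [0.679, 0.734, 0.001, -0.0]
contact_force: [0.1, -0.5, -0.3]
opening: 0.0884
gripper_force: 0.0
```

Emit:
apply_moves(deltas=[-0.2,0,0,0,0,0,0,-0.2,0,0,0,0,0,0,-0.2,0,0,0,0,0,0,-0.2,0,0,0,0,0,0,-0.2,0,0,0,0,0,0], newtons=35)

```text
clock: 24.6
eef_pos: [0.6357, 0.2546, 0.0819]
tcp_rot: [0.679, 0.734, 0.001, 0.0]
contact_force: [-4.6, -2.7, 6.7]
opening: 0.0679
gripper_force: 34.9
```

Emit:
apply_moves(deltas=[-0.2,0,0,-0.01,0,0,0,-0.2,0,0,-0.015,0,0,0,-0.2,0,0,-0.02,0,0,0,-0.2,0,0,-0.015,0,0,0,-0.2,0,0,0,0,0,0])

```text
clock: 25.1
eef_pos: [0.6371, 0.2551, 0.1436]
tcp_rot: [0.679, 0.734, 0.003, 0.001]
contact_force: [0.5, 0.4, -2.4]
opening: 0.0677
gripper_force: 34.9
```

Emit:
apply_moves(deltas=[-0.2,0,-0.033,0,0,0,0,-0.2,0,-0.033,0,0,0,0,-0.2,0,-0.033,0,0,0,0,-0.2,0,-0.033,0,0,0,0,-0.2,0,-0.033,0,0,0,0])

```text
clock: 25.6
eef_pos: [0.4688, 0.2413, 0.1389]
tcp_rot: [0.679, 0.734, 0.0, -0.001]
contact_force: [0.1, -0.6, -2.1]
opening: 0.0679
gripper_force: 34.9
```

```bash
python3 - <<'E'
from h import *
s=sense();print(s['eef_pos'],s['contact_force'],s['opening'],s['gripper_force'])
p,W=cloud("scene");m=(W[...,0]>.42)&(W[...,0]<.56)&(W[...,1]>.17)&(W[...,1]<.32)
print(np.histogram(W[m][:,2],bins=[0,.03,.05,.06,.07,.1,.15,.16,.17,.18,.2,.3]))
E
```

```text
[0.46879103 0.24134554 0.13893004] [ 0.05414866 -0.62730989 -2.13938591] 0.06787526438069055 34.85218286543386
(array([209, 407, 195,  43, 170, 233,  42, 147,  67, 117, 634]), array([0.  , 0.03, 0.05, 0.06, 0.07, 0.1 , 0.15, 0.16, 0.17, 0.18, 0.2 ,
       0.3 ]))
```

Held (opening 67.9 mm). I'll lower the last 11 mm, release and rise.

Emit:
apply_moves(deltas=[-0.2,0,0,0,0,0,0,-0.2,0,0,0.004,0,0,0,-0.2,0,0,0.003,0,0,0,-0.2,0,0,0.002,0,0,0,-0.2,0,0,0.001,0,0,0])

```text
clock: 26.15
eef_pos: [0.4711, 0.2415, 0.1298]
tcp_rot: [0.679, 0.734, 0.0, -0.001]
contact_force: [-5.6, -2.4, 11.7]
opening: 0.0672
gripper_force: 34.9
```

Emit:
apply_moves(deltas=[1,0,0,0,0,0,0,1,0,0,0,0,0,0,1,0,0,0,0,0,0,1,0,0,0,0,0,0,1,0,0,0,0,0,0])

```text
clock: 26.65
eef_pos: [0.4705, 0.2416, 0.1294]
tcp_rot: [0.679, 0.734, 0.001, -0.001]
contact_force: [0.3, 0.1, -0.5]
opening: 0.0881
gripper_force: 0.0
```

Emit:
apply_moves(deltas=[1,0,0,-0.02,0,0,0,1,0,0,-0.035,0,0,0,1,0,0,-0.04,0,0,0,1,0,0,-0.04,0,0,0,1,0,0,0,0,0,0])

```text
clock: 27.15
eef_pos: [0.4735, 0.2422, 0.2709]
tcp_rot: [0.679, 0.734, 0.005, 0.002]
contact_force: [-0.1, 0.5, 0.2]
opening: 0.088
gripper_force: 0.0
```

```bash
python3 - <<'E'
from h import *
for n in("scene","wrist"):
    p,W=cloud(n);plane(W,(.40,.56,.17,.32),.145,.175,n+'B')
for n in("scene","top"):
    p,W=cloud(n);print(n);comps(W,.095,.16,(.45,.75,-.5,-.1),6);comps(W,.02,.14,(.3,.5,-.45,-.1),6)
R=down(94.2)
plan([((.5695,-.249,.28),R,0)])
E
```

```text
sceneB plane n [0.009 0.002 1.   ] tilt deg 0.5 c [0.4723 0.2384 0.16  ] N 230 rect [array([470.8, 236.4]), array([68.3, 96. ]), np.float64(5.6)] z 0.157 0.163
wristB plane n [0.    0.001 1.   ] tilt deg 0.1 c [0.47   0.2454 0.1576] N 9125 rect [array([470.3, 242.6]), array([68. , 94.2]), np.float64(4.3)] z 0.155 0.159
scene
[0.095,0.16] n243 px[224. 206.] mean[ 0.5716 -0.1509  0.1292] min[ 0.509 -0.16   0.096] max[ 0.617 -0.137  0.148] rect[array([ 562.7, -148.7]), array([107.5,  18.2]), np.float64(3.9)]
[0.095,0.16] n116 px[196. 221.] mean[ 0.574  -0.2532  0.1132] min[ 0.535 -0.262  0.096] max[ 0.603 -0.242  0.122] rect[array([ 569.3, -252.6]), array([68. , 16.9]), np.float64(3.7)]
[0.095,0.16] n224 px[183. 229.] mean[ 0.5973 -0.3042  0.1318] min[ 0.537 -0.315  0.095] max[ 0.64  -0.292  0.147] rect[array([ 589. , -303.3]), array([102.9,  16.7]), np.float64(4.3)]
[0.095,0.16] n116 px[168. 238.] mean[ 0.5965 -0.3551  0.1136] min[ 0.556 -0.365  0.095] max[ 0.626 -0.345  0.121] rect[array([ 591.2, -355. ]), array([68.9, 16.5]), np.float64(4.9)]
[0.02,0.14] n607 px[172. 201.] mean[ 0.39
[... 1088 characters left out ...]
 mean[ 0.4093 -0.2903  0.0357] min[ 0.324 -0.398  0.02 ] max[ 0.488 -0.166  0.047] rect[array([ 405.2, -282.3]), array([231.9, 161.7]), np.float64(89.2)]
t 27.35 at [0.4696 0.2411 0.2629] open 0.088
[ 0,-0.041,0.005,-0.001,-0,-0,-0.13,  0,-0.042,-0,-0.002,-0,-0,-0.13,  0,-0.041,-0.006,-0.001,-0,-0,-0.131,  0,-0.04,-0.011,-0.002,-0,-0,-0.13,  0,-0.038,-0.016,-0.001,-0,-0,-0.131 ]
[ 0,-0.036,-0.021,-0.002,-0,-0,-0.13,  0,-0.033,-0.026,-0.001,0,-0,-0.131,  0,-0.029,-0.03,-0.002,0,-0.001,-0.13,  0,-0.025,-0.033,-0.001,0,-0,-0.131,  0,-0.021,-0.036,-0.002,0,-0.001,-0.13 ]
[ 0,-0.016,-0.039,-0.001,0,-0,-0.131,  0,-0.011,-0.041,-0.002,0,-0.001,-0.13,  0,0,0,0,0,0,0,  0,0,0,0,0,0,0,  0,0,0,0,0,0,0 ]
```

Both sets stand on the upper step (tilts 0.1–0.5°, tops at 0.158). The small cases have not moved, so they're next.

```bash
python3 - <<'E'
from h import *
R=down(-85.8)
plan([((.569,-.249,.27),R,-.27)])
E
```

```text
t 27.35 at [0.4696 0.2411 0.2629] open 0.088
[ -0.27,-0.041,0.005,-0.001,-0,0,0.131,  -0.27,-0.04,0.01,-0.001,-0,0,0.131,  -0.27,-0.039,0.016,-0.001,-0,0,0.131,  -0.27,-0.036,0.021,-0.001,-0,0,0.131,  -0.27,-0.033,0.025,-0,-0,0,0.132 ]
[ -0.27,-0.03,0.029,-0.001,-0,0,0.131,  -0.27,-0.026,0.033,-0,-0,0,0.132,  -0.27,-0.021,0.036,-0.001,-0,0,0.131,  -0.27,-0.016,0.038,-0,-0,0,0.132,  -0.27,-0.011,0.04,-0.001,-0.001,0.001,0.131 ]
[ -0.27,-0.006,0.042,-0,-0,0,0.132,  -0.27,-0,0.042,-0.001,-0.001,0.001,0.131,  -0.27,0,0,0,0,0,0,  -0.27,0,0,0,0,0,0,  -0.27,0,0,0,0,0,0 ]
```

Emit:
apply_moves(deltas=[-0.27,-0.041,0.005,-0.001,0,0,0.131,-0.27,-0.04,0.01,-0.001,0,0,0.131,-0.27,-0.039,0.016,-0.001,0,0,0.131,-0.27,-0.036,0.021,-0.001,0,0,0.131,-0.27,-0.033,0.025,0,0,0,0.132])

```text
clock: 27.85
eef_pos: [0.5116, 0.0364, 0.2662]
tcp_rot: [0.88, 0.474, -0.001, -0.002]
contact_force: [0.6, 0.6, -0.5]
opening: 0.0504
gripper_force: 0.0
```

Emit:
apply_moves(deltas=[-0.27,-0.03,0.029,-0.001,0,0,0.131,-0.27,-0.026,0.033,0,0,0,0.132,-0.27,-0.021,0.036,-0.001,0,0,0.131,-0.27,-0.016,0.038,0,0,0,0.132,-0.27,-0.011,0.04,-0.001,0,0,0.131])

```text
clock: 28.35
eef_pos: [0.5524, -0.1675, 0.2683]
tcp_rot: [0.986, 0.165, -0.001, -0.002]
contact_force: [0.1, -1.2, 0.4]
opening: 0.0323
gripper_force: 0.0
```

Emit:
apply_moves(deltas=[-0.27,-0.006,0.042,0,0,0,0.132,-0.27,0,0.042,-0.001,0,0,0.131,-0.27,0,0,0,0,0,0,-0.27,0,0,0,0,0,0,-0.27,0,0,0,0,0,0])

```text
clock: 28.85
eef_pos: [0.5694, -0.2477, 0.2701]
tcp_rot: [0.999, 0.038, -0.001, -0.002]
contact_force: [0.4, -0.3, 0.4]
opening: 0.0322
gripper_force: 0.0
```

```bash
python3 - <<'E'
from h import *
s=sense();print(s['qpos'].round(3))
p,W=cloud("wrist","pics/w4.png");comps(W,.108,.125,(.45,.7,-.45,-.1),20);comps(W,.13,.15,(.45,.7,-.45,-.1),20)
plan([((.569,-.249,.110),down(-85.8),-.27,.04)])
E
```

```text
[-0.602  0.276  1.473  0.002  1.396  0.893]
[0.108,0.125] n321 px[304. 160.] mean[ 0.5922 -0.2913  0.1165] min[ 0.538 -0.296  0.108] max[ 0.639 -0.288  0.125] rect[array([ 588.4, -291.9]), array([  8.2, 100.4]), np.float64(90.0)]
[0.108,0.125] n666 px[154. 171.] mean[ 0.5707 -0.1524  0.1167] min[ 0.516 -0.157  0.108] max[ 0.615 -0.135  0.125] rect[array([ 566.8, -152.6]), array([100.2,  14. ]), np.float64(12.1)]
[0.108,0.125] n1304 px[366. 162.] mean[ 0.5943 -0.3502  0.114 ] min[ 0.56  -0.361  0.108] max[ 0.626 -0.341  0.117] rect[array([ 592.8, -351.2]), array([65.9, 16.5]), np.float64(4.8)]
[0.108,0.125] n1131 px[256. 178.] mean[ 0.5714 -0.2486  0.1142] min[ 0.538 -0.259  0.109] max[ 0.603 -0.239  0.117] rect[array([ 570.3, -248.7]), array([65. , 15.8]), np.float64(4.3)]
[0.13,0.15] n2286 px[316. 166.] mean[ 0.592  -0.2984  0.1389] min[ 0.539 -0.311  0.13 ] max[ 0.639 -0.288  0.142] rect[array([ 589. , -299.5]), array([98.9, 16.7]), np.float64(4.1)]
[0.13,0.15] n2362 px[139. 179.] mean[ 0.5684 -0.1464  0.1385] min[ 0.516 -0.157  0.13 ] max[ 0.615 -0.134  0.142] rect[array([ 565.2, -145.3]), array([99.5, 16.7]), np.float64(4.1)]
t 28.9 at [ 0.5697 -0.2474  0.2706] open 0.0323
[ -0.27,-0,0,0.04,-0.001,0,0.001,  -0.27,-0,0.001,0.04,-0.001,0,0,  -0.27,-0,0,0.04,-0.001,0.001,0.001,  -0.27,-0.001,0.001,0.041,-0,0,0,  -0.27,0,0,0,0,0,0 ]
```

Emit:
apply_moves(deltas=[-0.27,0,0.001,0.04,0,0,0,-0.27,0,0,0.04,0,0,0,-0.27,0,0,0.04,0,0,0,-0.27,0,0,0.04,0,0,0,-0.27,0,0,0,0,0,0])

```text
clock: 29.4
eef_pos: [0.5663, -0.2457, 0.1055]
tcp_rot: [0.999, 0.038, -0.005, -0.004]
contact_force: [-0.9, 0.4, 0.6]
opening: 0.0319
gripper_force: 0.0
```

Emit:
apply_moves(deltas=[-0.8,0,0,0,0,0,0,-0.8,0,0,0,0,0,0,-0.8,0,0,0,0,0,0,-0.8,0,0,0,0,0,0,-0.8,0,0,0,0,0,0], newtons=30)

```text
clock: 29.9
eef_pos: [0.5718, -0.2506, 0.1147]
tcp_rot: [0.999, 0.037, 0.002, 0.001]
contact_force: [-0.2, 1.0, 7.0]
opening: 0.0161
gripper_force: 30.0
```

Emit:
apply_moves(deltas=[-0.8,0,0,-0.015,0,0,0,-0.8,0,0,-0.02,0,0,0,-0.8,0,0,-0.02,0,0,0,-0.8,0,0,-0.01,0,0,0,-0.8,0,0,0,0,0,0])

```text
clock: 30.4
eef_pos: [0.5711, -0.2506, 0.1794]
tcp_rot: [0.999, 0.037, 0.002, 0.001]
contact_force: [0.2, 0.5, -0.5]
opening: 0.0162
gripper_force: 30.0
```

```bash
python3 - <<'E'
from h import *
s=sense();print(s['contact_force'],s['gripper_force'])
p,W=cloud("scene");comps(W,.08,.2,(.45,.7,-.28,-.2),6)
plan([((.405,-.235,s['eef_pos'][2]),down(-88),-.8,.035)])
E
```

```text
[ 0.1803005   0.52214216 -0.49807553] 29.999728286638856
[0.08,0.2] n7 px[189. 200.] mean[ 0.5378 -0.2519  0.1802] min[ 0.534 -0.257  0.177] max[ 0.542 -0.247  0.183] rect[array([ 537.5, -252.3]), array([5.6, 8.6]), np.float64(27.0)]
[0.08,0.2] n283 px[195. 216.] mean[ 0.5845 -0.2537  0.1524] min[ 0.536 -0.277  0.081] max[ 0.603 -0.23   0.2  ] rect[array([ 572.9, -258. ]), array([62.4, 40.1]), np.float64(40.5)]
t 30.45 at [ 0.5704 -0.2501  0.1777] open 0.0154
[ -0.8,-0.033,-0.005,-0,-0,-0,0.008,  -0.8,-0.033,-0.005,-0,-0,-0,0.008,  -0.8,-0.033,-0.005,-0.001,-0,-0.001,0.008,  -0.8,-0.033,-0.005,-0,-0,-0,0.007,  -0.8,-0.032,-0.005,-0.001,-0,-0.001,0.008 ]
```

Emit:
apply_moves(deltas=[-0.8,-0.033,-0.005,0,0,0,0.008,-0.8,-0.033,-0.005,0,0,0,0.008,-0.8,-0.033,-0.005,0,0,0,0.008,-0.8,-0.033,-0.005,0,0,0,0.008,-0.8,-0.032,-0.005,0,0,0,0.008])

```text
clock: 30.95
eef_pos: [0.4029, -0.2334, 0.1753]
tcp_rot: [1.0, 0.017, -0.001, -0.002]
contact_force: [-0.4, -1.2, -1.2]
opening: 0.0158
gripper_force: 30.0
```

Emit:
apply_moves(deltas=[-0.8,0,0,0,0,0,0,-0.8,0,0,0.02,0,0,0,-0.8,0,0,0.02,0,0,0,-0.8,0,0,0.012,0,0,0,-0.8,0,0,0,0,0,0])

```text
clock: 31.45
eef_pos: [0.4041, -0.2331, 0.1226]
tcp_rot: [1.0, 0.017, -0.002, -0.002]
contact_force: [0.2, 0.4, -0.1]
opening: 0.0157
gripper_force: 30.0
```

```bash
python3 - <<'E'
from h import *
s=sense();print(s['eef_pos'],s['contact_force'],s['gripper_force'],s['opening'])
p,W=cloud("scene")
cv2.imwrite("pics/s5.png",cv2.resize(p[130:280,80:280,::-1],None,fx=4,fy=4))
m=(W[...,0]>.36)&(W[...,0]<.46)&(W[...,1]>-.27)&(W[...,1]<-.2)&(W[...,2]>.01)
print(np.histogram(W[m][:,2],bins=np.arange(0,.2,.01)))
E
```

```text
[ 0.40405615 -0.23311835  0.12256225] [ 0.19854605  0.38010637 -0.05165407] 29.99977672356181 0.01572842842635018
(array([ 0, 28, 11, 14, 14, 12, 12, 14, 12,  9, 20, 28, 72, 14, 21,  3,  4,
       27, 71]), array([0.  , 0.01, 0.02, 0.03, 0.04, 0.05, 0.06, 0.07, 0.08, 0.09, 0.1 ,
       0.11, 0.12, 0.13, 0.14, 0.15, 0.16, 0.17, 0.18, 0.19]))
```

View pics/s5.png

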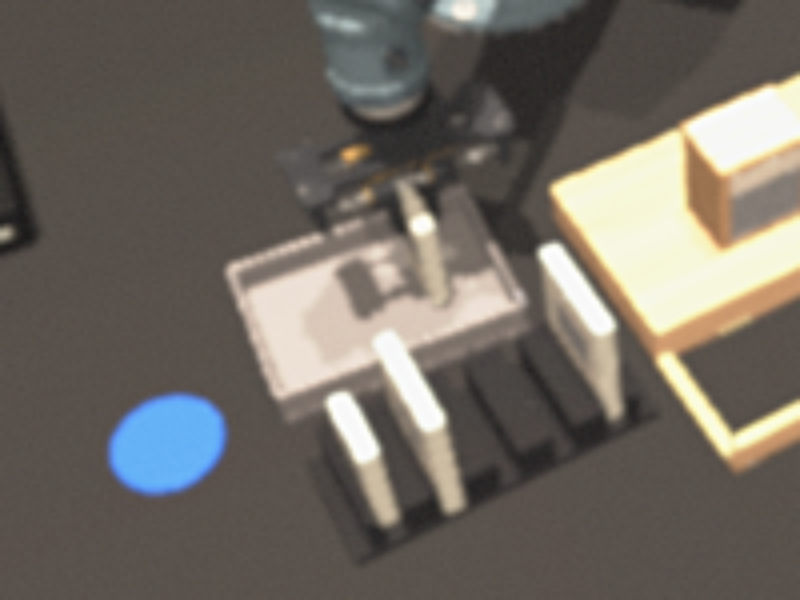

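Emit:
apply_moves(deltas=[-0.8,0,0,0.006,0,0,0,-0.8,0,0,0.004,0,0,0,-0.8,0,0,0.003,0,0,0,-0.8,0,0,0.001,0,0,0,-0.8,0,0,0,0,0,0])

```text
clock: 32.0
eef_pos: [0.4049, -0.2342, 0.1106]
tcp_rot: [1.0, 0.017, -0.0, -0.001]
contact_force: [0.0, 0.2, -0.5]
opening: 0.0159
gripper_force: 30.0
```

Emit:
apply_moves(deltas=[-0.8,0,0,0.001,0,0,0,-0.8,0,0,0.001,0,0,0,-0.8,0,0,0.001,0,0,0,-0.8,0,0,0,0,0,0,-0.8,0,0,0,0,0,0])

```text
clock: 32.5
eef_pos: [0.4054, -0.2348, 0.1097]
tcp_rot: [1.0, 0.017, 0.0, -0.0]
contact_force: [-5.6, 2.9, 17.1]
opening: 0.0155
gripper_force: 30.0
```

Contact is made. I'll ease up 1.5 mm, open to 32 mm, rise, and go above the second case.

Emit:
apply_moves(deltas=[-0.8,0,0,-0.0015,0,0,0,-0.27,0,0,0,0,0,0,-0.27,0,0,0,0,0,0,-0.27,0,0,0,0,0,0,-0.27,0,0,0,0,0,0])

```text
clock: 33.0
eef_pos: [0.4048, -0.2341, 0.1089]
tcp_rot: [1.0, 0.017, -0.0, -0.001]
contact_force: [0.5, 0.2, 0.1]
opening: 0.0319
gripper_force: 0.0
```

Emit:
apply_moves(deltas=[-0.27,0,0,-0.02,0,0,0,-0.27,0,0,-0.045,0,0,0,-0.27,0,0,-0.045,0,0,0,-0.27,0,0,-0.045,0,0,0,-0.27,0,0,0,0,0,0])

```text
clock: 33.5
eef_pos: [0.4075, -0.2368, 0.2708]
tcp_rot: [1.0, 0.017, 0.004, 0.003]
contact_force: [0.9, -0.3, -1.1]
opening: 0.0324
gripper_force: 0.0
```

```bash
python3 - <<'E'
from h import *
for n in("scene","wrist"):
    p,W=cloud(n);print(n);comps(W,.1,.14,(.33,.48,-.4,-.17),6);comps(W,.095,.16,(.5,.7,-.45,-.1),10)
plan([((.592,-.351,.27),down(-85.8),-.27,.045)])
E
```

```text
scene
[0.1,0.14] n81 px[183. 184.] mean[ 0.4054 -0.2375  0.1104] min[ 0.37  -0.246  0.1  ] max[ 0.437 -0.229  0.117] rect[array([ 403.5, -236.9]), array([67. , 15.9]), np.float64(2.3)]
[0.095,0.16] n247 px[224. 206.] mean[ 0.5714 -0.1511  0.1289] min[ 0.513 -0.16   0.095] max[ 0.616 -0.138  0.146] rect[array([ 564.2, -149.5]), array([102.6,  17.3]), np.float64(3.8)]
[0.095,0.16] n223 px[183. 229.] mean[ 0.5975 -0.3042  0.1314] min[ 0.538 -0.315  0.096] max[ 0.639 -0.292  0.146] rect[array([ 589. , -303.4]), array([101.1,  16.4]), np.float64(4.1)]
[0.095,0.16] n119 px[168. 238.] mean[ 0.5974 -0.355   0.1133] min[ 0.558 -0.365  0.095] max[ 0.626 -0.345  0.121] rect[array([ 592.2, -354.8]), array([68.2, 16.1]), np.float64(4.4)]
wrist
[0.1,0.14] n1130 px[251. 182.] mean[ 0.4046 -0.2333  0.1092] min[ 0.37  -0.242  0.101] max[ 0.436 -0.225  0.111] rect[array([ 403.2, -233.1]), array([65.7, 16. ]), np.float64(2.1)]
[0.095,0.16] n1970 px[149.  27.] mean[ 0.5321 -0.1511  0.1293] min[ 0.514 -0.157  0.095] max[ 0.56  -0.139  0.141] rect[array([ 536.9, -147.7]), array([44.3, 16.8]), np.float64(4.1)]
[0.095,0.16] n1070 px[343.  15.] mean[ 0.5458 -0.2998  0.1273] min[ 0.538 -0.311  0.096] max[ 0.564 -0.293  0.142] rect[array([ 551.6, -302.3]), array([26.6, 16.7]), np.float64(4.9)]
[0.095,0.16] n235 px[400.   4.] mean[ 0.5605 -0.3514  0.1067] min[ 0.559 -0.361  0.095] max[ 0.566 -0.345  0.116] rect[array([ 560.7, -352.6]), array([17. ,  6.6]), np.float64(76.7)]
t 33.6 at [ 0.4054 -0.2348  0.2651] open 0.0322
[ -0.27,0.037,0.024,-0.001,0,-0,-0.008,  -0.27,0.036,0.025,-0.001,0,-0,-0.008,  -0.27,0.036,0.025,-0.001,0,-0.001,-0.008,  -0.27,0.036,0.026,-0.001,0,-0,-0.008,  -0.27,0.036,0.025,-0.001,0,-0.001,-0.008 ]
```

Case 1 stands in the tray at (0.403, -0.233), top 0.110.

Emit:
apply_moves(deltas=[-0.27,0.037,0.024,-0.001,0,0,-0.008,-0.27,0.036,0.025,-0.001,0,0,-0.008,-0.27,0.036,0.025,-0.001,0,0,-0.008,-0.27,0.036,0.026,-0.001,0,0,-0.008,-0.27,0.036,0.025,-0.001,0,0,-0.008])

```text
clock: 34.1
eef_pos: [0.5925, -0.3506, 0.2656]
tcp_rot: [0.999, 0.037, -0.002, -0.002]
contact_force: [-0.0, -0.5, 0.8]
opening: 0.0323
gripper_force: 0.0
```

Emit:
apply_moves(deltas=[-0.27,0,0,0,0,0,0,-0.27,0,0,0,0,0,0,-0.27,0,0,0,0,0,0,-0.27,0,0,0,0,0,0,-0.27,0,0,0,0,0,0])

```text
clock: 34.6
eef_pos: [0.5914, -0.3499, 0.27]
tcp_rot: [0.999, 0.037, 0.0, -0.0]
contact_force: [-0.6, -0.0, 0.7]
opening: 0.0323
gripper_force: 0.0
```

```bash
python3 - <<'E'
from h import *
s=sense();print(s['qpos'].round(3))
p,W=cloud("wrist");comps(W,.108,.125,(.45,.7,-.45,-.1),20);comps(W,.13,.15,(.45,.7,-.45,-.1),20)
plan([((.592,-.351,.110),down(-85.8),-.27,.04)])
E
```

```text
[-7.070e-01  4.200e-01  1.286e+00  1.000e-03  1.436e+00  7.900e-01]
[0.108,0.125] n303 px[208. 170.] mean[ 0.5986 -0.3063  0.1168] min[ 0.542 -0.311  0.108] max[ 0.639 -0.29   0.125] rect[array([ 591.6, -307.2]), array([98.7, 14.3]), np.float64(12.6)]
[0.108,0.125] n1294 px[ 46. 188.] mean[ 0.5698 -0.1526  0.1167] min[ 0.516 -0.157  0.108] max[ 0.615 -0.135  0.125] rect[array([ 566.5, -152.6]), array([100.9,  15.1]), np.float64(11.8)]
[0.108,0.125] n1142 px[256. 177.] mean[ 0.5944 -0.3512  0.1142] min[ 0.56  -0.362  0.109] max[ 0.626 -0.341  0.117] rect[array([ 592.9, -351.1]), array([65.9, 15.7]), np.float64(4.6)]
[0.13,0.15] n2068 px[197. 179.] mean[ 0.595  -0.2999  0.1388] min[ 0.54  -0.311  0.13 ] max[ 0.639 -0.289  0.142] rect[array([ 589.5, -299.8]), array([99. , 16.5]), np.float64(4.3)]
[0.13,0.15] n2687 px[ 25. 195.] mean[ 0.5687 -0.1474  0.1378] min[ 0.516 -0.158  0.13 ] max[ 0.615 -0.133  0.141] rect[array([ 565.5, -145.4]), array([99.8, 17.8]), np.float64(4.2)]
t 34.65 at [ 0.5915 -0.35    0.2701] open 0.0322
[ -0.27,0,0,0.04,-0,-0,0,  -0.27,0,0,0.04,-0,-0,0,  -0.27,0,0.001,0.04,-0,-0,0,  -0.27,0,0,0.04,-0.001,-0.001,0,  -0.27,0,0,0,0,0,0 ]
```

Emit:
apply_moves(deltas=[-0.27,0,0.001,0.04,0,0,0,-0.27,0,0,0.04,0,0,0,-0.27,0,0,0.04,0,0,0,-0.27,0,0,0.04,0,0,0,-0.27,0,0,0,0,0,0])

```text
clock: 35.15
eef_pos: [0.5899, -0.3491, 0.1047]
tcp_rot: [0.999, 0.037, -0.002, -0.003]
contact_force: [-0.6, 0.5, -0.5]
opening: 0.0323
gripper_force: 0.0
```

Emit:
apply_moves(deltas=[-0.8,0,0,0,0,0,0,-0.8,0,0,0,0,0,0,-0.8,0,0,0,0,0,0,-0.8,0,0,0,0,0,0,-0.8,0,0,0,0,0,0], newtons=30)

```text
clock: 35.65
eef_pos: [0.5928, -0.3519, 0.1112]
tcp_rot: [0.999, 0.037, 0.001, 0.0]
contact_force: [-0.4, 1.0, 6.5]
opening: 0.0156
gripper_force: 30.0
```

Emit:
apply_moves(deltas=[-0.8,0,0,-0.015,0,0,0,-0.8,0,0,-0.02,0,0,0,-0.8,0,0,-0.02,0,0,0,-0.8,0,0,-0.01,0,0,0,-0.8,0,0,0,0,0,0])

```text
clock: 36.15
eef_pos: [0.5929, -0.3518, 0.1766]
tcp_rot: [0.999, 0.037, 0.001, 0.001]
contact_force: [0.7, 0.6, -0.2]
opening: 0.0157
gripper_force: 30.0
```

Emit:
apply_moves(deltas=[-0.8,-0.037,-0.006,0,0,0,0.008,-0.8,-0.037,-0.006,0,0,0,0.008,-0.8,-0.037,-0.006,0,0,0,0.008,-0.8,-0.037,-0.006,0,0,0,0.008,-0.8,-0.037,-0.006,0,0,0,0.008])

```text
clock: 36.65
eef_pos: [0.4037, -0.3309, 0.1729]
tcp_rot: [1.0, 0.017, -0.001, -0.001]
contact_force: [-0.8, -0.6, -0.6]
opening: 0.0157
gripper_force: 30.0
```

Emit:
apply_moves(deltas=[-0.8,0,0,0,0,0,0,-0.8,0,0,0.02,0,0,0,-0.8,0,0,0.02,0,0,0,-0.8,0,0,0.012,0,0,0,-0.8,0,0,0,0,0,0])

```text
clock: 37.15
eef_pos: [0.405, -0.3305, 0.1198]
tcp_rot: [1.0, 0.017, -0.001, -0.003]
contact_force: [-0.1, -0.2, -1.2]
opening: 0.0155
gripper_force: 30.0
```

```bash
python3 - <<'E'
from h import *
s=sense();print(s['eef_pos'],s['contact_force'],s['gripper_force'],s['opening'])
p,W=cloud("scene")
cv2.imwrite("pics/s6.png",cv2.resize(p[130:280,80:280,::-1],None,fx=4,fy=4))
E
```

```text
[ 0.40500212 -0.33054754  0.1198295 ] [-0.14745553 -0.21080712 -1.21378481] 29.999851151369512 0.015527575029499143
```

View pics/s6.png

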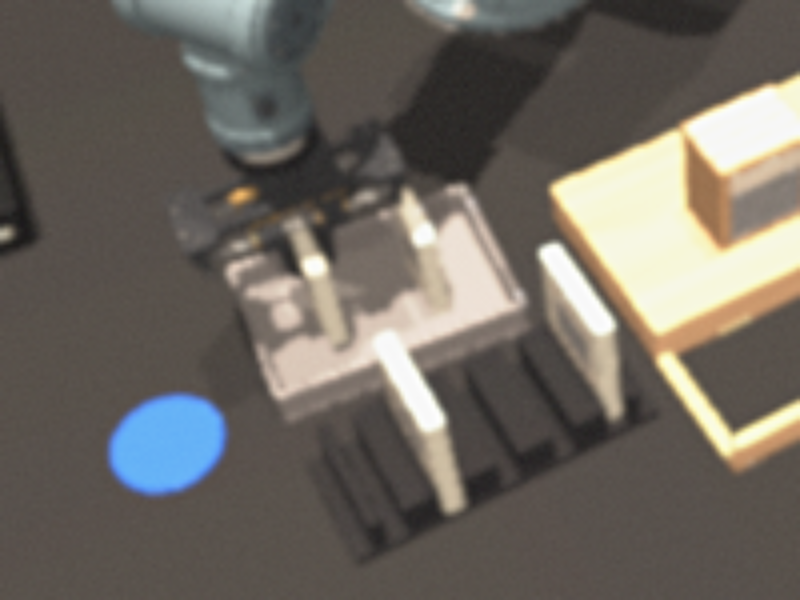

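Case 2 hangs over the tray beside case 1. I'll lower it until it touches.

Emit:
apply_moves(deltas=[-0.8,0,0,0.006,0,0,0,-0.8,0,0,0.004,0,0,0,-0.8,0,0,0.002,0,0,0,-0.8,0,0,0,0,0,0,-0.8,0,0,0,0,0,0])

```text
clock: 37.7
eef_pos: [0.4057, -0.3319, 0.1102]
tcp_rot: [1.0, 0.017, 0.0, -0.001]
contact_force: [0.0, -0.8, -0.2]
opening: 0.0156
gripper_force: 30.0
```

Emit:
apply_moves(deltas=[-0.8,0,0,0.001,0,0,0,-0.8,0,0,0.001,0,0,0,-0.8,0,0,0.001,0,0,0,-0.8,0,0,0,0,0,0,-0.8,0,0,0,0,0,0])

```text
clock: 38.2
eef_pos: [0.4056, -0.3318, 0.107]
tcp_rot: [1.0, 0.017, -0.0, -0.001]
contact_force: [0.0, 0.1, -0.6]
opening: 0.0159
gripper_force: 30.0
```

Emit:
apply_moves(deltas=[-0.8,0,0,0.001,0,0,0,-0.8,0,0,0.001,0,0,0,-0.8,0,0,0,0,0,0,-0.8,0,0,0,0,0,0,-0.8,0,0,0,0,0,0])

```text
clock: 38.7
eef_pos: [0.4058, -0.3322, 0.1062]
tcp_rot: [1.0, 0.017, 0.0, -0.0]
contact_force: [-2.3, 2.0, 9.1]
opening: 0.0157
gripper_force: 30.0
```

Emit:
apply_moves(deltas=[-0.8,0,0,-0.001,0,0,0,-0.27,0,0,0,0,0,0,-0.27,0,0,0,0,0,0,-0.27,0,0,0,0,0,0,-0.27,0,0,0,0,0,0])

```text
clock: 39.2
eef_pos: [0.4055, -0.3317, 0.1059]
tcp_rot: [1.0, 0.017, -0.0, -0.001]
contact_force: [-0.3, -0.0, -0.4]
opening: 0.0324
gripper_force: 0.0
```

Emit:
apply_moves(deltas=[-0.27,0,0,-0.02,0,0,0,-0.27,0,0,-0.045,0,0,0,-0.27,0,0,-0.045,0,0,0,-0.27,0,0,-0.045,0,0,0,-0.27,0,0,0,0,0,0])

```text
clock: 39.7
eef_pos: [0.4079, -0.3348, 0.2682]
tcp_rot: [1.0, 0.017, 0.004, 0.004]
contact_force: [0.9, -0.2, 0.0]
opening: 0.0327
gripper_force: 0.0
```

Emit:
apply_moves(deltas=[-0.27,0,0,0,0,0,0,-0.27,0,0,0,0,0,0,-0.27,0,0,0,0,0,0,-0.27,0,0,0,0,0,0,-0.27,0,0,0,0,0,0])

```text
clock: 40.2
eef_pos: [0.4054, -0.3317, 0.26]
tcp_rot: [1.0, 0.017, -0.001, -0.002]
contact_force: [0.0, 0.6, -0.2]
opening: 0.0321
gripper_force: 0.0
```

```bash
python3 - <<'E'
from h import *
p,W=cloud("scene")
plane(W,(.42,.56,-.01,.12),.145,.175,'A');plane(W,(.40,.56,.17,.32),.145,.175,'B')
comps(W,.095,.16,(.33,.7,-.45,-.1),10)
cv2.imwrite("pics/s7.png",cv2.resize(p[90:290,80:420,::-1],None,fx=2.3,fy=2.3))
E
```

```text
A plane n [-0.006 -0.004  1.   ] tilt deg 0.4 c [0.4824 0.0508 0.1591] N 257 rect [array([482.7,  51.1]), array([69. , 95.2]), np.float64(4.9)] z 0.157 0.161
B plane n [0.027 0.02  0.999] tilt deg 1.9 c [0.4722 0.2379 0.1592] N 218 rect [array([471.4, 237.6]), array([68.8, 97.8]), np.float64(6.4)] z 0.156 0.162
[0.095,0.16] n87 px[183. 185.] mean[ 0.4069 -0.2378  0.1091] min[ 0.368 -0.246  0.095] max[ 0.438 -0.228  0.117] rect[array([ 402.9, -237.3]), array([69.2, 17. ]), np.float64(2.4)]
[0.095,0.16] n90 px[156. 195.] mean[ 0.4092 -0.3354  0.1094] min[ 0.372 -0.344  0.096] max[ 0.439 -0.326  0.118] rect[array([ 405.5, -335.2]), array([66.6, 15.9]), np.float64(1.7)]
[0.095,0.16] n243 px[224. 206.] mean[ 0.5717 -0.1509  0.1292] min[ 0.516 -0.16   0.095] max[ 0.614 -0.137  0.146] rect[array([ 564.7, -149.7]), array([99.2, 17.8]), np.float64(4.3)]
[0.095,0.16] n227 px[183. 229.] mean[ 0.5975 -0.3042  0.1314] min[ 0.537 -0.315  0.096] max[ 0.64  -0.291  0.146] rect[array([ 588.3, -303.2]), array([102.7,  17. ]), np.float64(4.7)]
```

View pics/s7.png

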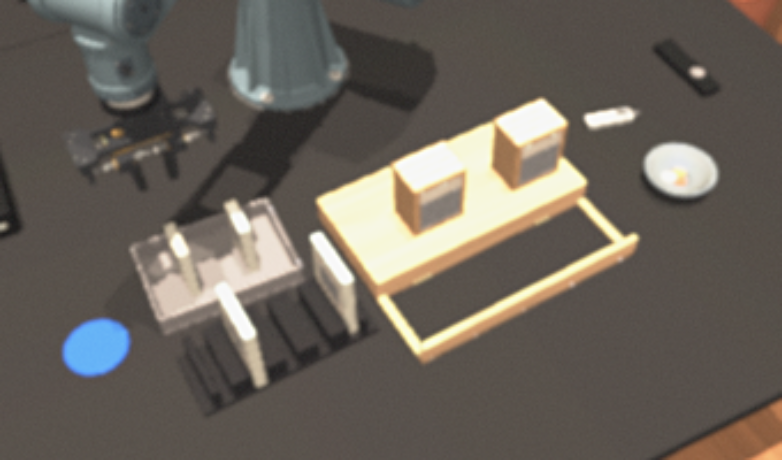

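Everything is in place: both sets stand on the upper step, both small cases are in the tray, the full cases have not moved, and the arm is clear.

```bash
python3 -c "
from plant import *
print(hand_in())"
```

```text
the job is handed in; nothing more can be done
None
```

I handed the job in at about 40 s. Both box sets present stood together in the bay and now stand on their spines on the upper step. Both small cases are in the tray, and the full-size cases stand in their slots. I never touched the torch, ashtray or coaster, and they looked unmoved in the last picture. No verdict came back from the hand-in.

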